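# Clear, load and set the shaker

### The arm

A 7-joint arm with a two-finger parallel gripper is mounted at the origin on a cart in front of the work surface, level with it; the furniture and walls round the work are solid. World frame = base frame: x ahead of the robot, y to its left, z up, the work surface at z = 0. Lengths are in m, angles in rad, forces in N, time in s.
With the tool pointing down it reaches from about 0.425 to 1.025 m from the base axis. Payload 9.4 kg.
Tool frame: the origin (TCP) lies at the centre of the arm's flange, where the gripper is bolted on; the fingertips stand 173 mm ahead of it and the grasp point (between the pads) lies r.tcp_to_grasp ahead of it (r.tcp_to_grasp is the distance from the TCP to the grasp point, in m); z points along the fingers, y is the line along which they close (so a half turn about z gives the same grasp; the last joint's range is limited). The gripper opens to 85 mm and grips with 20 to 120 N. Pads are 22 mm wide; open, the fingers measure 114 mm over their backs; the gripper's body (76 mm by 85 mm) begins 54 mm behind the grasp point. The pads swing forward as they close: fully open they stand 13 mm farther back than shut.
Start: joints at [-1.22, 0.599, -0.003, 1.599, 0.002, 0.943, -0.08], TCP at [0.301, 0.66, 0.405] pointing down, gripper open.
Joint ranges: [-2.57, 2.57], [-0.35, 1.97], [-1.29, 1.29], [0.11, 2.56], [-1.05, 4.19], [0.11, 1.86], [-2.63, 2.63]. Speed limits (rad/s): [2.22, 2.22, 3.01, 3.01, 3.14, 3.14, 3.14].

### API

Orientations are given as a unit quaternion [x, y, z, w].
In Python, from station import r, vision gives the robot as it stands.
- The arm moves only by the tool move_arm, never from a script. Its argument "targets" is a list that holds one entry, the list of rows, each a list of 7 numbers: the shift along the tool's x, y, z in m, then the turn, a rotation vector about the tool's x, y, z in rad, then the finger opening in m, from 0 to 0.0854. A call has 1 to 8 rows; each row shifts and turns the commanded pose from where the row before left it, along the tool's axes as they then stand; what a row does not reach is not made up. A row lasts 1/10 s, in which the tool goes at most 50 mm and 8.59 degrees, less where a joint would pass 70% of its speed; a pose out of reach is approached as far as the arm can. A call is refused whole if a number of a shift passes 0.05 or a number of a turn 0.15, either way. A call with a gripper value outside its range is refused whole. The fingers move at their own pace and stop on an object; the grip force is fixed at half the most. Time passes only in rows, so rows that do not move let the fingers close. It gives the time, the measured TCP pose, the force, the opening and the grip force at its end, in the units of the state.
- r.state(): the state, without advancing time (a new reading comes with each control period).
- vision.snapshot(name): name is "scene" or "top"; returns (picture, depth): 384x512x3 uint8, blue, green, red; 384x512 float32, m along the optical axis (not along the pixel's ray), 0 where there is no reading.
- vision.camera_params(name): a dict with "fx", "fy", "cx", "cy" (pixels), "xyz" and "attitude" of the camera in the world. Camera axes: x right, y up, looking along -z (the intrinsics and any distortion apply to the point x, -y, -z); pixel columns grow to the right and rows downward; lengths in m; the calibration is good to about 2 mm. A picture is of the moment at which its call begins. camera_params takes no time and is no camera call.
- r.close_job(): hands the job in; it is judged then, once.
The state is a dict: "clock": time; "joint_positions": joint angles; "qd": joint speeds; "joint_torque": joint torques, N m; "position": TCP position; "ee_rot": TCP orientation; "wrist_force": force on the tool from outside, world axes, zero at the start; "moment": the same for the moment, N m; "finger_gap": opening from 0.0 (shut) to 1.0 (fully open); "gripper_force": force on a finger pad.
Only numpy, scipy, OpenCV 4.12 (cv2) and the standard library are available. Lean on these libraries where they do the work, as an engineer would, in place of code of your own. Each camera call takes 0.05 s, during which the arm holds its last target. There are 200 camera calls.

### The job

Get the shaker ready for its next run: first take every lump of dried soil off its plate and put them all in the deep waste tub, then stand every sample bottle from the shallow tray upright on the cleared plate. Once it is loaded, turn the lower ring of the stacked knob until its white line is at the long mark on the dial without disturbing the slim top knob, and last of all turn the top knob's line to the same long mark while the ring stays at the mark. Leave the beaker and the blue-capped bottle where they stand.

Things in the scene. Friction and masses are not known exactly. Their poses are not given: they have to be found in the camera images.
- shaker: white laboratory shaker fixed to the bench, 250 mm (its x, front to back) by 190 mm (y) by 75 mm high; origin at the centre of its underside, x points from its front (dial side) to its back, z up. Front: a raised console 100 mm deep, top 75 mm above the bench, with the stacked knob; the console covers x from -127 to -27 mm. Behind it, 20 mm lower, the flat aluminium plate
- plate_mid (a point): centre of the plate's upper face, 55 mm above the bench; axes as the shaker's. The plate is 142 mm (x) by 182 mm (y) inside a 4 mm thick rim that stands 8 mm above it
- dial_centre (a point): on the axis of the stacked knob, at the console's top face, 75 mm above the bench; axes as the shaker's
- dial_mark (a point): the long white mark (15 x 4 mm) printed on the flat round black dial face (88 mm across) round the knobs; it lies on the side away from the plate (towards -x of the shaker), 36 mm from the axis. The other ten marks are short and thin
- ring_knob (a joint): the lower and wider knob of the stacked pair: black ribbed ring, 52 mm across, 26 mm tall, from 76.5 to 102.5 mm above the bench; grip it by its sides, the top knob passing up between the fingers. Its white line runs over its upper face and down its side. Value in rad: 0 when its line is at the long mark, growing anticlockwise seen from above; it turns 2.7 rad either way, stiff 0.04 N m, and stays where it is left
- ring_knob_line (a point): the outer end of the ring's white line, on its upper edge, 26 mm from the axis
- top_knob (a joint): the upper, slimmer knob on the same axis: black ribbed, 25 mm across, 32 mm tall, from 103.5 to 135.5 mm above the bench; it turns independently of the ring. Its white line runs from its axis outward over its upper face and down its side. Value as for the ring: 0 at the long mark, growing anticlockwise from above, 2.7 rad either way, stiff 0.04 N m, stays where left
- top_knob_line (a point): the outer end of the top knob's white line, on its upper edge, 12.5 mm from the axis
- waste_tub: deep grey open tub fixed to the bench, 172 mm (x) by 114 mm (y) by 70 mm high, walls 4 mm; origin at the centre of its underside. It stands to the right of the shaker; which of tub and tray is next to the shaker and which farther right changes
- waste_tub_in (a point): centre of the tub's inner floor, 4 mm above the bench
- bottle_tray: shallow steel tray fixed to the bench, 172 mm (x) by 114 mm (y), rim 16 mm high, floor 4 mm thick; origin at the centre of its underside. It stands to the right of the shaker, beside the tub
- photometer_nozzle (a point): front lower edge of the black nozzle that juts out of the tall flame photometer (fixed at the back of the bench) over the bench; from this point the nozzle goes back and 130 mm up, 36 mm wide, with its underside 162 mm above the bench. Keep gripper and arm clear of it: when moving sideways over the bench pass nearer to the robot than world x = 0.50
- beaker: small glass beaker, 50 mm across, 60 mm tall, standing at the back in front of the photometer; not part of the job. Origin at the centre of its underside
- blue_bottle: white bottle with a blue cap, 70 mm across, 151 mm tall, standing at the back right; not part of the job. Origin at the centre of its underside
- clod_0: hard brown lump of dried soil with broken corners, 60 x 44 x 38 mm along its x, y and z, about 80 g; origin at its centre. Starts flat on the shaker's plate (z up, its x roughly along the shaker's x). Three or four clods are there; one that is absent reads None
- clod_1: hard brown lump of dried soil with broken corners, 64 x 42 x 40 mm along its x, y and z, about 80 g; origin at its centre. Starts flat on the shaker's plate (z up, its x roughly along the shaker's x). Three or four clods are there; one that is absent reads None
- clod_2: hard brown lump of dried soil with broken corners, 61 x 46 x 36 mm along its x, y and z, about 80 g; origin at its centre. Starts flat on the shaker's plate (z up, its x roughly along the shaker's x). Three or four clods are there; one that is absent reads None
- clod_3: hard brown lump of dried soil with broken corners, 66 x 41 x 39 mm along its x, y and z, about 80 g; origin at its centre. Starts flat on the shaker's plate (z up, its x roughly along the shaker's x). Three or four clods are there; one that is absent reads None
- sample_bottle_0: small white screw-cap sample bottle, body 40 mm across up to 56 mm high, cap 33 mm across, 74 mm tall, about 90 g; origin at the centre of its underside, z up. Starts upright in the bottle tray. Two or three are there, spread over the tray; one that is absent reads None
- sample_bottle_1: small white screw-cap sample bottle, body 40 mm across up to 56 mm high, cap 33 mm across, 74 mm tall, about 90 g; origin at the centre of its underside, z up. Starts upright in the bottle tray. Two or three are there, spread over the tray; one that is absent reads None
- sample_bottle_2: small white screw-cap sample bottle, body 40 mm across up to 56 mm high, cap 33 mm across, 74 mm tall, about 90 g; origin at the centre of its underside, z up. Starts upright in the bottle tray. Two or three are there, spread over the tray; one that is absent reads None

How it is judged:
By the outcome, as a careful person would: the job done as asked, in the order asked, and still so for the second after the job is handed in, with the robot touching nothing.
Of clod_0, clod_1, clod_2, clod_3 only 3 to 4 are there at a start; the rules pass over those that are not, and their reading is None.
Of sample_bottle_0, sample_bottle_1, sample_bottle_2 only 2 to 3 are there at a start; the rules pass over those that are not, and their reading is None.
At some moment in a run one of clod_0, clod_1, clod_2, clod_3 may be knocked a few centimetres aside while the robot is not near it.
It also fails if it takes over 210 s, if anything falls off the work surface, if the arm or the gripper's body presses on something with over 40 N, if the wrist force passes 120 N, or if a joint passes its speed limit or range.

## Working session

There is one attempt and no reset: what is moved stays moved. The work goes in short steps, Python scripts to look and compute and a tool call to move; the robot and the scene stay as the last step left them, time stands still between calls to the robot, and variables do not carry over. Pictures are saved under pics/ and viewed, at most 14 in all, crops included, and the job is handed in when it is done.

Besides the shell and the picture viewer there is one more tool, called by a JSON object that holds its "op" and its "data", one argument or row to a line. move_arm: Moves the arm, as the interface text tells. Its arguments: {"type":"object","properties":{"targets":{"type":"array","items":{"type":"array","items":{"type":"array","items":{"type":"number"}}}}},"required":["targets"]}

```bash
mkdir -p pics; ls
cat > h.py <<'E'
import numpy as np, cv2
from scipy.spatial.transform import Rotation as R
from station import r, vision
def cam(n):
    p=vision.camera_params(n); return p
def att(p):
    a=np.array(p["attitude"]); return R.from_quat(a).as_matrix() if a.size==4 else a.reshape(3,3)
def ray(n,u,v):
    p=cam(n); d=np.array([(u-p["cx"])/p["fx"],-(v-p["cy"])/p["fy"],-1.])
    return np.array(p["xyz"]),att(p)@d
def onz(n,u,v,z):
    o,d=ray(n,u,v); return o+d*(z-o[2])/d[2]
def cloud(n,dep):
    p=cam(n); v,u=np.mgrid[:384,:512]
    c=np.stack([(u-p["cx"])/p["fx"]*dep,-(v-p["cy"])/p["fy"]*dep,-dep],-1)
    return c@att(p).T+np.array(p["xyz"])
def proj(n,P):
    p=cam(n); c=att(p).T@(np.array(P)-np.array(p["xyz"]))
    return p["cx"]+p["fx"]*c[0]/-c[2], p["cy"]-p["fy"]*c[1]/-c[2]
E
python3 - <<'E'
from h import *
for n in("scene","top"):
    print(cam(n)); im,d=vision.snapshot(n); cv2.imwrite(f"pics/{n}0.png",im); np.save(f"{n}0.npy",d)
print(r.state(), r.tcp_to_grasp)
E
```

```text
pics
{'fx': 393.84501392850007, 'fy': 393.84501392850007, 'cx': 254.54597035665813, 'cy': 193.54310949895367, 'xyz': array([0.15052361, 0.21604559, 0.9108262 ]), 'attitude': array([-0.13197281,  0.22318491,  0.83303936, -0.48868916])}
{'fx': 386.7627169368604, 'fy': 386.7627169368604, 'cx': 255.5346055007563, 'cy': 190.88364632080254, 'xyz': array([ 0.43447311, -0.01244389,  0.97062226]), 'attitude': array([ 0.04846451, -0.05839359, -0.69492935,  0.71506264])}
{'clock': 0.1, 'joint_positions': array([-1.21967759,  0.60002945, -0.00254293,  1.60004748,  0.00184551,
        0.94289097, -0.07978725]), 'qd': array([-0.00154006, -0.0024745 , -0.00032669, -0.00194196, -0.0001485 ,
        0.00129953, -0.00064002]), 'joint_torque': array([ 6.05639085e-03, -7.77993536e+01,  1.57026105e+00, -2.58620667e+01,
        1.26739161e-02,  5.54464816e-03,  1.51706121e-05]), 'position': array([0.30071535, 0.65949729, 0.40391534]), 'ee_rot': array([ 2.12234025e-01,  9.77218628e-01, -6.84083242e-04, -6.39681042e-05]), 'wrist_force': array([ 0.14684217, -0.58290564, -0.42241497]), 'moment': array([-0.0268578 ,  0.0481301 ,  0.03548907]), 'gripper_force': 0.0, 'finger_gap': 0.9969501473588521} 0.1547
```

View pics/scene0.png

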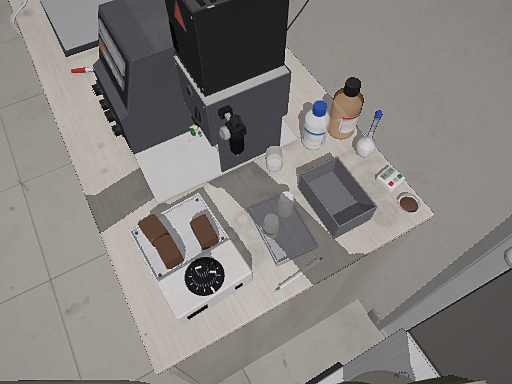

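View pics/top0.png

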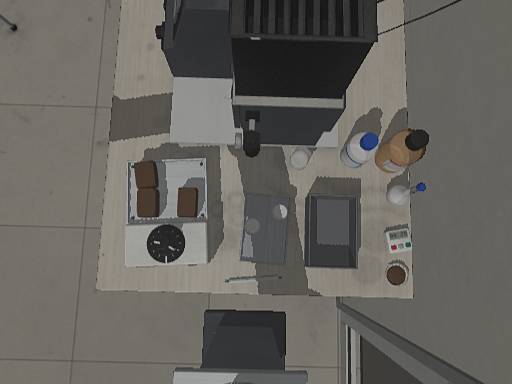

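Top view: shaker at (167,212) with three clods at (146,174), (148,202) and (187,202), and the dial at (166,243). The tray holds two bottles at (281,212) and (252,226), and the tub is at (331,231). Next I measure by mask and enlarge the dial.

```bash
cat > m.py <<'E'
from h import *
def clods(im,z0=0.085,box=None):
    hsv=cv2.cvtColor(im,cv2.COLOR_BGR2HSV)
    m=cv2.inRange(hsv,(3,70,20),(18,255,140)); m=cv2.morphologyEx(m,cv2.MORPH_OPEN,np.ones((3,3)))
    return m
E
python3 - <<'E'
from m import *
for n in("top","scene"):
    im=cv2.imread(f"pics/{n}0.png"); d=np.load(f"{n}0.npy"); C=cloud(n,d)
    m=clods(im)
    k,l,s,c=cv2.connectedComponentsWithStats(m)
    for i in range(1,k):
        if s[i,4]<80: continue
        P=C[l==i]; zt=np.percentile(P[:,2],80); top=P[P[:,2]>zt-0.012]
        q=np.array([onz(n,u,v,zt) [:2] for v,u in np.argwhere(l==i)],np.float32)
        print(n,s[i],c[i].round(1),"zt",zt.round(3),"top xy",((top.min(0)+top.max(0))/2).round(3),"ext",np.ptp(top,axis=0).round(3), cv2.minAreaRect(top[:,:2].astype(np.float32)))
d=np.load("top0.npy"); C=cloud("top",d)
def region(lo,hi,zl,zh,name):
    m=(C[...,0]>lo[0])&(C[...,0]<hi[0])&(C[...,1]>lo[1])&(C[...,1]<hi[1])&(C[...,2]>zl)&(C[...,2]<zh)
    P=C[m]; print(name,len(P),P.mean(0).round(3),P.min(0).round(3),P.max(0).round(3),cv2.minAreaRect(P[:,:2].astype(np.float32)))
for u,v in((128,158),(208,158),(208,264),(127,266)): print((u,v),onz("top",u,v,.063).round(3),onz("top",u,v,.075).round(3),C[v,u].round(3))
for u,v in((280,212),(252,226),(244,194),(290,195),(285,264),(240,262),(307,194),(357,194),(358,267),(305,268),(166,243)): print((u,v),C[v,u].round(3))
im=cv2.imread("pics/top0.png"); a=cv2.resize(im[218:270,140:195],None,fx=8,fy=8,interpolation=cv2.INTER_CUBIC)
im=cv2.imread("pics/scene0.png"); b=cv2.resize(im[250:302,177:232],None,fx=8,fy=8,interpolation=cv2.INTER_CUBIC)
cv2.imwrite("pics/dial0.png",cv2.resize(np.hstack([a,b]),(800,378)))
E
```

```text
top [ 375  129   51   42 1040] [397.6 151. ] zt 0.144 top xy [ 0.574 -0.206  0.551] ext [0.28  0.388 0.839] ((0.5506147146224976, -0.20717494189739227), (0.07498900592327118, 0.4489350914955139), 38.92371368408203)
top [ 134  161   22   56 1012] [145.2 188.8] zt 0.096 top xy [0.533 0.124 0.527] ext [0.197 0.272 0.887] ((0.49833211302757263, 0.150053009390831), (0.3308178782463074, 0.1117694303393364), 49.8779296875)
top [177 188  19  29 509] [186.3 201.9] zt 0.096 top xy [0.503 0.071 0.53 ] ext [0.136 0.166 0.881] ((0.48763832449913025, 0.08506929129362106), (0.21162459254264832, 0.06750169396400452), 43.70924758911133)
top [387 266  18  19 268] [395.8 274.9] zt 0.008 top xy [ 0.398 -0.204  0.486] ext [0.073 0.384 0.969] ((0.417450487613678, -0.2062602937221527), (0.3867030739784241, 0.04334787651896477), 78.5847396850586)Traceback (most recent call last):
  File "<stdin>", line 9, in <module>
  File "h.py", line 12, in onz
    o,d=ray(n,u,v); return o+d*(z-o[2])/d[2]
        ~~~^^^^^^^
  File "h.py", line 9, in ray
    p=cam(n); d=np.array([(u-p["cx"])/p["fx"],-(v-p["cy"])/p["fy"],-1.])
  File "h.py", line 5, in cam
    p=vision.camera_params(n); return p
ValueError: time passes only in moves, steps and waits
```

```bash
cat > h.py <<'E'
import numpy as np, cv2
from scipy.spatial.transform import Rotation as R
from station import r, vision
PAR={n:vision.camera_params(n) for n in("scene","top")}
def cam(n): return PAR[n]
def att(p): return R.from_quat(p["attitude"]).as_matrix()
def ray(n,u,v):
    p=cam(n); return np.array(p["xyz"]),att(p)@np.array([(u-p["cx"])/p["fx"],-(v-p["cy"])/p["fy"],-1.])
def onz(n,u,v,z):
    o,d=ray(n,u,v); return o+d*(z-o[2])/d[2]
def cloud(n,dep):
    p=cam(n); v,u=np.mgrid[:384,:512]
    c=np.stack([(u-p["cx"])/p["fx"]*dep,-(v-p["cy"])/p["fy"]*dep,-dep],-1)@att(p).T+np.array(p["xyz"])
    c[dep<=0]=np.nan; return c
def proj(n,P):
    p=cam(n); c=att(p).T@(np.array(P)-np.array(p["xyz"]))
    return p["cx"]+p["fx"]*c[0]/-c[2], p["cy"]-p["fy"]*c[1]/-c[2]
def snap(n,tag):
    im,d=vision.snapshot(n); cv2.imwrite(f"pics/{n}{tag}.png",im); np.save(f"{n}{tag}.npy",d); return im,cloud(n,d)
def load(n,tag): return cv2.imread(f"pics/{n}{tag}.png"),cloud(n,np.load(f"{n}{tag}.npy"))
def clods(im,C,n):
    m=cv2.inRange(cv2.cvtColor(im,cv2.COLOR_BGR2HSV),(3,70,20),(18,255,140))
    m[~((C[...,2]>.06)&(C[...,2]<.11)&(C[...,1]>.0))]=0   # brown pixels above the plate
    t=cv2.erode(((C[...,2]>.080)*m).astype(np.uint8),np.ones((3,3)))
    k,l,s,c=cv2.connectedComponentsWithStats(t,connectivity=4)
    for i in range(1,k):
        if s[i,4]<40: continue
        P=C[l==i]; (cx,cy),wh,a=cv2.minAreaRect(P[:,:2].astype(np.float32))
        print(n,"clod px",c[i].round(),"n",s[i,4],"xy",round(cx,3),round(cy,3),"wh",np.round(wh,3),"ang",round(a),"ztop",np.percentile(P[:,2],90).round(3))
E
python3 - <<'E'
from h import *
for n in("top","scene"): clods(*load(n,0),n)
im,C=load("top",0)
for u,v in((128,158),(208,158),(208,264),(127,266)): print((u,v),onz("top",u,v,.063).round(3),onz("top",u,v,.075).round(3),C[v,u].round(3))
for u,v in((280,212),(252,226),(244,194),(290,195),(285,264),(240,262),(307,194),(357,194),(358,267),(305,268),(166,243)): print((u,v),C[v,u].round(3))
a=cv2.resize(im[218:270,140:195],None,fx=8,fy=8,interpolation=cv2.INTER_CUBIC)
im=load("scene",0)[0]; b=cv2.resize(im[250:302,177:232],None,fx=8,fy=8,interpolation=cv2.INTER_CUBIC)
cv2.imwrite("pics/dial0.png",cv2.resize(np.hstack([a,b]),(800,378)))
E
```

```text
top clod px [145. 189.] n 800 xy 0.566 0.229 wh [0.124 0.04 ] ang 8 ztop 0.097
top clod px [186. 202.] n 386 xy 0.539 0.134 wh [0.058 0.036] ang 1 ztop 0.096
scene clod px [160. 239.] n 807 xy 0.567 0.23 wh [0.126 0.039] ang 8 ztop 0.096
scene clod px [203. 230.] n 392 xy 0.54 0.135 wh [0.063 0.035] ang 0 ztop 0.096
(128, 158) [0.643 0.284 0.063] [0.641 0.28  0.075] [ 0.658  0.305 -0.001]
(208, 158) [0.649 0.093 0.063] [0.647 0.092 0.075] [0.664 0.1   0.001]
(208, 264) [0.399 0.081 0.063] [0.4   0.08  0.075] [0.397 0.088 0.001]
(127, 266) [0.39  0.267 0.063] [0.391 0.263 0.075] [0.39  0.264 0.071]
(280, 212) [ 0.523 -0.081  0.079]
(252, 226) [ 0.489 -0.017  0.079]
(244, 194) [ 0.574  0.005 -0.001]
(290, 195) [ 0.575 -0.112 -0.003]
(285, 264) [ 0.402 -0.102 -0.004]
(240, 262) [ 0.404  0.009 -0.001]
(307, 194) [ 0.579 -0.155 -0.001]
(357, 194) [ 0.582 -0.282  0.001]
(358, 267) [ 0.4   -0.282  0.003]
(305, 268) [ 0.394 -0.151  0.001]
(166, 243) [0.444 0.167 0.129]
```

View pics/dial0.png

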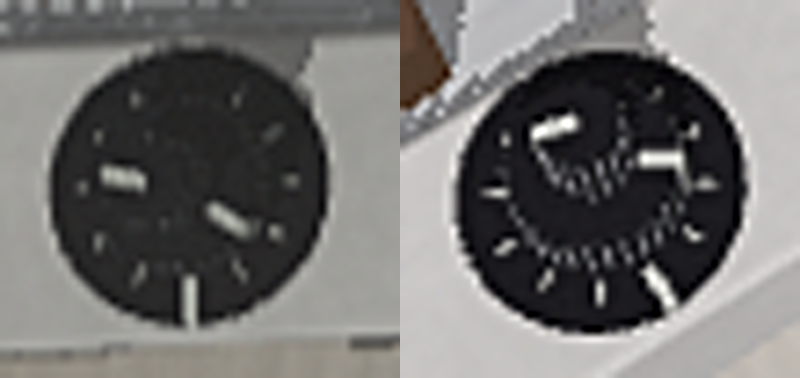

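The long mark is at the bottom of the dial (crop 190,300). The two lines are at (122,178) and (228,220) in the top crop, and (552,128) and (660,160) in the scene crop. Next: triangulate them, and locate clod split, bottles, tub and nozzle.

Run:
```python
from h import *
im,C=load("top",0)
# dial: black disc contour, cast on z=.075
g=cv2.cvtColor(im,cv2.COLOR_BGR2GRAY)
box=np.zeros_like(g); box[222:264,145:190]=1
m=((g<60)&(box>0)).astype(np.uint8); 
cs,_=cv2.findContours(m,0,1); c=max(cs,key=cv2.contourArea)
P=np.array([onz("top",u,v,.075)[:2] for u,v in cv2.convexHull(c)[:,0]],np.float32)
print("dial",cv2.minEnclosingCircle(P), cv2.fitEllipse(P))
s=7.27
T=lambda x,y:(140+x/s-.5,218+y/s-.5); S=lambda x,y:(177+(x-400)/s-.5,250+y/s-.5)
M=onz("top",*T(190,301),.075);Ms=onz("scene",*S(660,290),.075); print("mark",M,Ms)
for z in(.1025,.1355):
  for nm,t in(("L",(122,178)),("R",(228,220))): print(nm,z,"top",onz("top",*T(*t),z).round(4))
  for nm,t in(("L",(552,128)),("R",(660,160))): print(nm,z,"scene",onz("scene",*S(*t),z).round(4))
# bottles, tub, nozzle by height
def reg(C,x0,x1,y0,y1,z0,z1,n):
    k=(C[...,0]>x0)&(C[...,0]<x1)&(C[...,1]>y0)&(C[...,1]<y1)&(C[...,2]>z0)&(C[...,2]<z1)
    kk,l,st,c=cv2.connectedComponentsWithStats(k.astype(np.uint8))
    for i in range(1,kk):
        if st[i,4]>25:
            Q=C[l==i]; print(n,c[i].round(),st[i,4],"min",np.round(Q.min(0),3),"max",np.round(Q.max(0),3),"rect",cv2.minAreaRect(Q[:,:2].astype(np.float32)))
for n in("top","scene"):
    C=load(n,0)[1]
    reg(C,.38,.6,-.125,.02,.068,.09,n+" bottle"); reg(C,.36,.62,-.32,-.11,.064,.078,n+" tubrim")
    reg(C,.45,.75,-.1,.1,.15,.4,n+" nozzle"); reg(C,.3,.7,.05,.32,.058,.068,n+" platerim")
    reg(C,.3,.7,.05,.32,.071,.08,n+" console"); reg(C,.55,.75,-.16,-.03,.03,.08,n+" beaker"); 
    cl=C[...,0][0:1]
```

```text
dial ((0.4448813796043396, 0.17925626039505005), 0.043447308242321014) ((0.44447052478790283, 0.17898964881896973), (0.08422652631998062, 0.08672583848237991), 20.928009033203125)
mark [0.40873776 0.17684129 0.075     ] [0.41005456 0.17689588 0.075     ]
L 0.1025 top [0.4459 0.194  0.1025]
R 0.1025 top [0.4341 0.161  0.1025]
L 0.1025 scene [0.4605 0.1847 0.1025]
R 0.1025 scene [0.4362 0.1612 0.1025]
L 0.1355 top [0.4454 0.1861 0.1355]
R 0.1355 top [0.4341 0.1544 0.1355]
L 0.1355 scene [0.4478 0.1859 0.1355]
R 0.1355 scene [0.4245 0.1634 0.1355]
top bottle [280. 211.] 172 min [ 0.509 -0.095  0.069] max [ 0.542 -0.065  0.082] rect ((0.5254507660865784, -0.07996861636638641), (0.03295665606856346, 0.030481602996587753), 2.8220255374908447)
top bottle [252. 225.] 176 min [ 0.475 -0.034  0.068] max [ 0.508 -0.001  0.083] rect ((0.4912809729576111, -0.017257826402783394), (0.03264762833714485, 0.032464418560266495), 1.7415622472763062)
top tubrim [335. 231.] 512 min [ 0.399 -0.263  0.064] max [ 0.571 -0.148  0.077] rect ((0.4849833846092224, -0.20529797673225403), (0.11486910283565521, 0.1
[... 3556 characters left out ...]
5 0.08 ] rect ((0.4446609318256378, 0.17905543744564056), (0.09743870049715042, 0.18860867619514465), 3.999767780303955)
scene console [174. 263.] 36 min [0.504 0.205 0.072] max [0.508 0.244 0.08 ] rect ((0.5054726004600525, 0.22439973056316376), (0.002219665329903364, 0.03957126662135124), 3.008824348449707)
scene beaker [263. 151.] 689 min [ 0.639 -0.16   0.03 ] max [ 0.705 -0.03   0.08 ] rect ((0.6721954941749573, -0.0946626365184784), (0.12976862490177155, 0.06653662770986557), 89.24385070800781)
scene beaker [302. 179.] 62 min [ 0.55  -0.159  0.031] max [ 0.571 -0.148  0.073] rect ((0.5610613822937012, -0.1517581343650818), (0.00948724802583456, 0.022410567849874496), 79.20379638671875)
```

{"op": "move_arm", "data": {
  "targets": [
    [[0,0,0,0,0,-0.1,0.065],[0,0,0,0,0,-0.1,0.065],[0,0,0,0,0,-0.1,0.065],[0,0,0,0,0,-0.1,0.065],[0,0,0,0,0,-0.1,0.065],[0,0,0,0,0,0,0.065]]
  ]
}}

```text
clock: 0.7
position: [0.301, 0.6595, 0.4042]
ee_rot: [-0.037, 0.999, -0.0, -0.0]
wrist_force: [-0.2, -0.2, -0.4]
finger_gap: 0.761
gripper_force: 0.0
```

```bash
cat >> h.py <<'E'
def to(*pts):
    "tool-frame shift from the present pose, point to point"
    s=r.state(); Rm=R.from_quat(s["ee_rot"]).as_matrix(); p=np.array(s["position"])
    print("t",s["clock"],"p",p.round(4),"yaw_y",np.degrees(np.arctan2(Rm[1,1],Rm[0,1])).round(2),"zax",Rm[:,2].round(3),"gap",round(s["finger_gap"]*85.4,1),"F",np.round(s["wrist_force"],1),"q7",s["joint_positions"].round(2))
    for q in pts: print("  to",q,"shift",(Rm.T@(np.array(q)-p)).round(4)); p=np.array(q)
def look(tag):
    for n in("top","scene"): clods(*snap(n,tag),n)
E
python3 - <<'E'
from h import *
to((.539,.134,.33),(.539,.134,.239))
im,C=load("top",0)
Q=C[...,2]>.08; 
for lo,hi in((.49,.566),(.568,.65)):
    k=Q&(C[...,2]<.11)&(C[...,0]>lo)&(C[...,0]<hi)&(C[...,1]>.17)&(C[...,1]<.3); print(cv2.minAreaRect(C[k][:,:2].astype(np.float32)))
E
```

```text
t 0.7 p [0.301  0.6595 0.4042] yaw_y 94.21 zax [-0.    -0.001 -1.   ] gap 64.9 F [-0.2 -0.2 -0.4] q7 [-1.13  0.6  -0.14  1.59  0.1   0.95  0.34]
  to (0.539, 0.134, 0.33) shift [-0.1989 -0.5415  0.0745]
  to (0.539, 0.134, 0.239) shift [-0.      0.0001  0.091 ]
((0.5348258018493652, 0.22523847222328186), (0.061105575412511826, 0.04308835044503212), 3.0273759365081787)
((0.5987374782562256, 0.23383568227291107), (0.06839369237422943, 0.04510990157723427), 10.008261680603027)
```

{"op": "move_arm", "data": {
  "targets": [
    [[-0.0124,-0.0338,0.0047,0,0,0,0.065],[-0.0124,-0.0338,0.0047,0,0,0,0.065],[-0.0124,-0.0338,0.0047,0,0,0,0.065],[-0.0124,-0.0338,0.0047,0,0,0,0.065],[-0.0124,-0.0338,0.0047,0,0,0,0.065],[-0.0124,-0.0338,0.0047,0,0,0,0.065],[-0.0124,-0.0338,0.0047,0,0,0,0.065],[-0.0124,-0.0338,0.0047,0,0,0,0.065]]
  ]
}}

```text
clock: 1.5
position: [0.4196, 0.3957, 0.3669]
ee_rot: [-0.034, 0.999, -0.0, 0.0]
wrist_force: [1.0, -0.2, -0.1]
finger_gap: 0.762
gripper_force: 0.0
```

{"op": "move_arm", "data": {
  "targets": [
    [[-0.0124,-0.0338,0.0047,0,0,0,0.065],[-0.0124,-0.0338,0.0047,0,0,0,0.065],[-0.0124,-0.0338,0.0047,0,0,0,0.065],[-0.0124,-0.0338,0.0047,0,0,0,0.065],[-0.0124,-0.0338,0.0047,0,0,0,0.065],[-0.0124,-0.0338,0.0047,0,0,0,0.065],[-0.0124,-0.0338,0.0047,0,0,0,0.065],[-0.0124,-0.0338,0.0047,0,0,0,0.065]]
  ]
}}

```text
clock: 2.3
position: [0.5382, 0.1332, 0.3293]
ee_rot: [-0.034, 0.999, -0.0, 0.0]
wrist_force: [0.4, 0.4, -0.1]
finger_gap: 0.759
gripper_force: 0.0
```

Run:
```python
from h import *
look(1); to((.539,.134,.239))
```

```text
top clod px [189. 209.] n 91 xy 0.522 0.126 wh [0.023 0.021] ang 3 ztop 0.096
scene clod px [160. 239.] n 779 xy 0.567 0.23 wh [0.126 0.039] ang 8 ztop 0.096
scene clod px [203. 230.] n 383 xy 0.54 0.135 wh [0.064 0.035] ang 0 ztop 0.096
t 2.4 p [0.5393 0.1294 0.3288] yaw_y 93.54 zax [-0.    -0.003 -1.   ] gap 64.8 F [-0.1  0.1  1.2] q7 [-0.23  0.5  -0.15  2.06  0.13  0.59  1.16]
  to (0.539, 0.134, 0.239) shift [-0.0001  0.0049  0.0898]
```

{"op": "move_arm", "data": {
  "targets": [
    [[0,0.005,0,0,0,0,0.065],[0,0,0.03,0,0,0,0.065],[0,0,0.03,0,0,0,0.065],[0,0,0.02,0,0,0,0.065],[0,0,0.01,0,0,0,0.065],[0,0,0,0,0,0,0.065],[0,0,0,0,0,0,0.02],[0,0,0,0,0,0,0.02]]
  ]
}}

```text
clock: 3.2
position: [0.5376, 0.1399, 0.2409]
ee_rot: [-0.036, 0.999, 0.0, 0.001]
wrist_force: [-0.4, 0.2, -1.1]
finger_gap: 0.469
gripper_force: 60.0
```

{"op": "move_arm", "data": {
  "targets": [
    [[0,0,0,0,0,0,0.02],[0,0,0,0,0,0,0.02],[0,0,0,0,0,0,0.02],[0,0,-0.02,0,0,0,0.02],[0,0,-0.03,0,0,0,0.02],[0,0,-0.03,0,0,0,0.02],[0,0,-0.03,0,0,0,0.02],[0,0,0,0,0,0,0.02]]
  ]
}}

```text
clock: 4.0
position: [0.5381, 0.1398, 0.3538]
ee_rot: [-0.036, 0.999, 0.001, 0.003]
wrist_force: [0.3, 0.2, -1.7]
finger_gap: 0.473
gripper_force: 60.4
```

Run:
```python
from h import *
to((.46,.134,.349),(.44,-.205,.349),(.44,-.205,.235))
```

```text
t 4.0 p [0.5381 0.1398 0.3538] yaw_y 94.1 zax [ 0.007  0.002 -1.   ] gap 40.4 F [ 0.3  0.2 -1.7] q7 [-0.24  0.47 -0.17  2.03  0.12  0.64  1.16]
  to (0.46, 0.134, 0.349) shift [ 0.0783 -0.0002  0.0042]
  to (0.44, -0.205, 0.349) shift [ 0.0442 -0.3367 -0.0009]
  to (0.44, -0.205, 0.235) shift [ 0.0008 -0.0002  0.114 ]
```

{"op": "move_arm", "data": {
  "targets": [
    [[0.039,0,0,0,0,0,0.02],[0.039,0,0,0,0,0,0.02],[0.005,-0.0374,0,0,0,0,0.02],[0.005,-0.0374,0,0,0,0,0.02],[0.005,-0.0374,0,0,0,0,0.02],[0.005,-0.0374,0,0,0,0,0.02],[0.005,-0.0374,0,0,0,0,0.02],[0.005,-0.0374,0,0,0,0,0.02]]
  ]
}}

```text
clock: 4.8
position: [0.4453, -0.0935, 0.3495]
ee_rot: [-0.036, 0.999, -0.0, 0.0]
wrist_force: [0.4, 0.7, 0.1]
finger_gap: 0.466
gripper_force: 60.5
```

{"op": "move_arm", "data": {
  "targets": [
    [[0.005,-0.0374,0,0,0,0,0.02],[0.005,-0.0374,0,0,0,0,0.02],[0.005,-0.0374,0,0,0,0,0.02],[0,0,0,0,0,0,0.02],[0,0,0,0,0,0,0.02],[0,0,0,0,0,0,0.02]]
  ]
}}

```text
clock: 5.4
position: [0.4389, -0.2041, 0.3494]
ee_rot: [-0.037, 0.999, 0.0, -0.0]
wrist_force: [-0.5, 0.4, -1.2]
finger_gap: 0.465
gripper_force: 60.5
```

Run:
```python
from h import *
to((.437,-.205,.21))
```

```text
t 5.4 p [ 0.4389 -0.2041  0.3494] yaw_y 94.19 zax [-0.  0. -1.] gap 39.7 F [-0.5  0.4 -1.2] q7 [ 0.45  0.4  -0.18  2.19  0.13  0.56  1.82]
  to (0.437, -0.205, 0.21) shift [ 0.0019 -0.0008  0.1394]
```

{"op": "move_arm", "data": {
  "targets": [
    [[0,0,0.035,0,0,0,0.02],[0,0,0.035,0,0,0,0.02],[0,0,0.035,0,0,0,0.02],[0,0,0.024,0,0,0,0.02],[0,0,0.01,0,0,0,0.02],[0,0,0,0,0,0,0.02],[0,0,0,0,0,0,0.055],[0,0,0,0,0,0,0.055]]
  ]
}}

```text
clock: 6.2
position: [0.4393, -0.205, 0.2117]
ee_rot: [-0.036, 0.999, -0.0, 0.001]
wrist_force: [0.7, -0.3, 0.3]
finger_gap: 0.644
gripper_force: 0.0
```

{"op": "move_arm", "data": {
  "targets": [
    [[0,0,0,0,0,0,0.055],[0,0,-0.02,0,0,0,0.055],[0,0,-0.04,0,0,0,0.055],[0,0,-0.04,0,0,0,0.055],[0,0,-0.03,0,0,0,0.055],[0,0,0,0,0,0,0.065]]
  ]
}}

```text
clock: 6.8
position: [0.4393, -0.2055, 0.3449]
ee_rot: [-0.036, 0.999, -0.002, 0.004]
wrist_force: [0.1, -0.7, -0.2]
finger_gap: 0.758
gripper_force: 0.0
```

Run:
```python
from h import *
look(2); to((.43,.224,.345),(.532,.225,.345),(.532,.225,.239))
im,C=load("scene",2); cv2.imwrite("pics/c2.png",cv2.resize(im[130:330,110:410],None,fx=2,fy=2))
```

```text
top clod px [144. 174.] n 378 xy 0.6 0.234 wh [0.054 0.039] ang 11 ztop 0.095
top clod px [146. 202.] n 393 xy 0.535 0.225 wh [0.06  0.037] ang 2 ztop 0.097
scene clod px [160. 239.] n 821 xy 0.567 0.23 wh [0.125 0.039] ang 8 ztop 0.096
t 6.9 p [ 0.4387 -0.2052  0.3417] yaw_y 94.1 zax [ 0.003 -0.001 -1.   ] gap 65.1 F [-0.5  0.4  0.3] q7 [ 0.46  0.41 -0.19  2.2   0.15  0.54  1.81]
  to (0.43, 0.224, 0.345) shift [-0.022   0.4287 -0.0039]
  to (0.532, 0.225, 0.345) shift [-0.1018 -0.0063  0.0003]
  to (0.532, 0.225, 0.239) shift [3.00e-04 1.00e-04 1.06e-01]
```

View pics/c2.png

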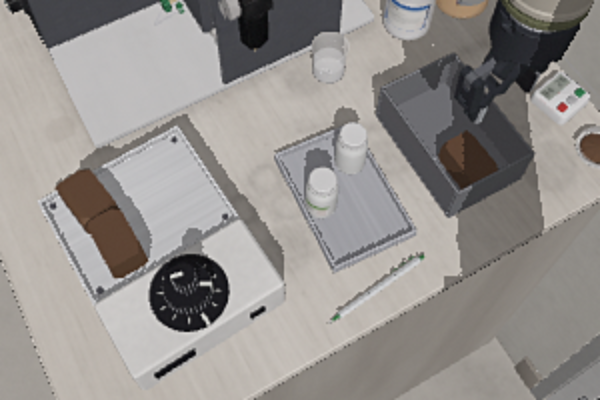

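Clod 1 is in the tub (crop 468,157); two remain on the plate at crop (90,195) and (118,240).

{"op": "move_arm", "data": {
  "targets": [
    [[-0.002,0.039,0,0,0,0,0.065],[-0.002,0.039,0,0,0,0,0.065],[-0.002,0.039,0,0,0,0,0.065],[-0.002,0.039,0,0,0,0,0.065],[-0.002,0.039,0,0,0,0,0.065],[-0.002,0.039,0,0,0,0,0.065],[-0.002,0.039,0,0,0,0,0.065],[-0.002,0.039,0,0,0,0,0.065]]
  ]
}}

```text
clock: 7.7
position: [0.4318, 0.1088, 0.3394]
ee_rot: [-0.036, 0.999, -0.0, -0.001]
wrist_force: [1.0, -0.3, -0.6]
finger_gap: 0.765
gripper_force: 0.0
```

{"op": "move_arm", "data": {
  "targets": [
    [[-0.002,0.039,0,0,0,0,0.065],[-0.002,0.039,0,0,0,0,0.065],[-0.002,0.039,0,0,0,0,0.065],[-0.034,-0.002,0,0,0,0,0.065],[-0.034,-0.002,0,0,0,0,0.065],[-0.034,-0.002,0,0,0,0,0.065],[0,0,0,0,0,0,0.065],[0,0,0,0,0,0,0.065]]
  ]
}}

```text
clock: 8.5
position: [0.5319, 0.2255, 0.3389]
ee_rot: [-0.036, 0.999, -0.001, -0.001]
wrist_force: [-1.6, -1.0, -0.2]
finger_gap: 0.759
gripper_force: 0.0
```

Run:
```python
from h import *
im,C=snap("scene",3); clods(im,C,"scene"); to((.533,.225,.239))
```

```text
scene clod px [163. 244.] n 594 xy 0.552 0.227 wh [0.096 0.038] ang 7 ztop 0.096
t 8.55 p [0.5312 0.2256 0.3391] yaw_y 94.14 zax [-0.003 -0.001 -1.   ] gap 65.4 F [ 0.   0.5 -0.5] q7 [-0.39  0.51 -0.16  2.    0.13  0.65  1.01]
  to (0.533, 0.225, 0.239) shift [-0.002  -0.0006  0.1001]
```

{"op": "move_arm", "data": {
  "targets": [
    [[-0.002,0,0.03,0,0,0,0.065],[0,0,0.03,0,0,0,0.065],[0,0,0.03,0,0,0,0.065],[0,0,0.01,0,0,0,0.065],[0,0,0,0,0,0,0.065],[0,0,0,0,0,0,0.02],[0,0,0,0,0,0,0.02],[0,0,0,0,0,0,0.02]]
  ]
}}

```text
clock: 9.35
position: [0.5344, 0.2261, 0.2421]
ee_rot: [-0.036, 0.999, 0.0, 0.001]
wrist_force: [-0.5, -0.1, 7.6]
finger_gap: 0.48
gripper_force: 61.3
```

{"op": "move_arm", "data": {
  "targets": [
    [[0,0,0,0,0,0,0.02],[0,0,0,0,0,0,0.02],[0,0,-0.02,0,0,0,0.02],[0,0,-0.03,0,0,0,0.02],[0,0,-0.03,0,0,0,0.02],[0,0,-0.03,0,0,0,0.02],[0.03,0,0,0,0,0,0.02],[0.03,0,0,0,0,0,0.02]]
  ]
}}

```text
clock: 10.15
position: [0.4739, 0.2214, 0.3522]
ee_rot: [-0.036, 0.999, 0.001, 0.002]
wrist_force: [-0.9, 0.4, -1.3]
finger_gap: 0.48
gripper_force: 60.6
```

Run:
```python
from h import *
to((.455,-.182,.349),(.528,-.182,.349),(.528,-.182,.249))
im,C=snap("top",4); clods(im,C,"top")
```

```text
t 10.15 p [0.4739 0.2214 0.3522] yaw_y 94.07 zax [ 0.003  0.002 -1.   ] gap 41.0 F [-0.9  0.4 -1.3] q7 [-0.42  0.44 -0.17  2.1   0.12  0.61  0.97]
  to (0.455, -0.182, 0.349) shift [ 0.0475 -0.401   0.0024]
  to (0.528, -0.182, 0.349) shift [-0.0728 -0.0052  0.0002]
  to (0.528, -0.182, 0.249) shift [ 0.0003 -0.0001  0.1   ]
top clod px [144. 174.] n 344 xy 0.6 0.233 wh [0.056 0.039] ang 10 ztop 0.095
```

{"op": "move_arm", "data": {
  "targets": [
    [[0.0047,-0.04,0,0,0,0,0.02],[0.0047,-0.04,0,0,0,0,0.02],[0.0047,-0.04,0,0,0,0,0.02],[0.0047,-0.04,0,0,0,0,0.02],[0.0047,-0.04,0,0,0,0,0.02],[0.0047,-0.04,0,0,0,0,0.02],[0.0047,-0.04,0,0,0,0,0.02],[0.0047,-0.04,0,0,0,0,0.02]]
  ]
}}

```text
clock: 11.0
position: [0.4596, -0.1019, 0.3512]
ee_rot: [-0.036, 0.999, -0.0, 0.001]
wrist_force: [0.3, 0.6, -0.4]
finger_gap: 0.481
gripper_force: 60.7
```

{"op": "move_arm", "data": {
  "targets": [
    [[0.0047,-0.04,0,0,0,0,0.02],[0.0047,-0.04,0,0,0,0,0.02],[-0.0365,-0.0025,0,0,0,0,0.02],[-0.0365,-0.0025,0,0,0,0,0.02],[0,0,0.03,0,0,0,0.02],[0,0,0.03,0,0,0,0.02],[0,0,0.03,0,0,0,0.02],[0,0,0.01,0,0,0,0.02]]
  ]
}}

```text
clock: 11.8
position: [0.5288, -0.1803, 0.2486]
ee_rot: [-0.036, 0.999, 0.0, -0.001]
wrist_force: [-0.7, 0.1, -0.6]
finger_gap: 0.48
gripper_force: 60.7
```

Run:
```python
from h import *
to((.528,-.182,.249))
```

```text
t 11.8 p [ 0.5288 -0.1803  0.2486] yaw_y 94.14 zax [-0.003  0.001 -1.   ] gap 41.0 F [-0.7  0.1 -0.6] q7 [ 0.31  0.63 -0.13  2.1   0.18  0.43  1.69]
  to (0.528, -0.182, 0.249) shift [ 0.0009 -0.0016 -0.0004]
```

Release, rise, draw back, and return toward the far clod at (.600,.233).

{"op": "move_arm", "data": {
  "targets": [
    [[0,0,0,0,0,0,0.02],[0,0,0,0,0,0,0.06],[0,0,0,0,0,0,0.06],[0,0,0,0,0,0,0.06],[0,0,-0.03,0,0,0,0.06],[0,0,-0.03,0,0,0,0.065],[0,0,-0.03,0,0,0,0.065],[0.037,0,0,0,0,0,0.065]]
  ]
}}

```text
clock: 12.6
position: [0.4966, -0.1827, 0.3449]
ee_rot: [-0.037, 0.999, -0.001, 0.006]
wrist_force: [-0.2, -0.1, -0.8]
finger_gap: 0.763
gripper_force: 0.0
```

{"op": "move_arm", "data": {
  "targets": [
    [[0.037,0,0,0,0,0,0.065],[0,0.04,0,0,0,0,0.065],[0,0.04,0,0,0,0,0.065],[0,0.04,0,0,0,0,0.065],[0,0.04,0,0,0,0,0.065],[0,0.04,0,0,0,0,0.065],[0,0.04,0,0,0,0,0.065],[0,0.04,0,0,0,0,0.065]]
  ]
}}

```text
clock: 13.4
position: [0.4351, 0.095, 0.3414]
ee_rot: [-0.036, 0.999, 0.0, 0.001]
wrist_force: [0.9, 0.4, 0.4]
finger_gap: 0.763
gripper_force: 0.0
```

{"op": "move_arm", "data": {
  "targets": [
    [[0,0.04,0,0,0,0,0.065],[0,0.04,0,0,0,0,0.065],[0,0.04,0,0,0,0,0.065],[0,0,0,0,0,0,0.065]]
  ]
}}

```text
clock: 13.8
position: [0.4262, 0.2187, 0.3415]
ee_rot: [-0.04, 0.999, 0.002, 0.001]
wrist_force: [-0.0, -0.9, 0.3]
finger_gap: 0.758
gripper_force: 0.0
```

Run:
```python
from h import *
look(5); to((.598,.233,.338),(.598,.233,.239))
```

```text
top clod px [144. 174.] n 368 xy 0.6 0.234 wh [0.055 0.039] ang 12 ztop 0.095
t 13.9 p [0.4264 0.2139 0.341 ] yaw_y 94.28 zax [ 0.001  0.    -1.   ] gap 64.9 F [-0.  -1.   0.2] q7 [-0.47  0.41 -0.15  2.21  0.12  0.53  0.93]
  to (0.598, 0.233, 0.338) shift [-0.1726  0.0062  0.0032]
  to (0.598, 0.233, 0.239) shift [ 0.0001 -0.      0.099 ]
```

View pics/scene5.png

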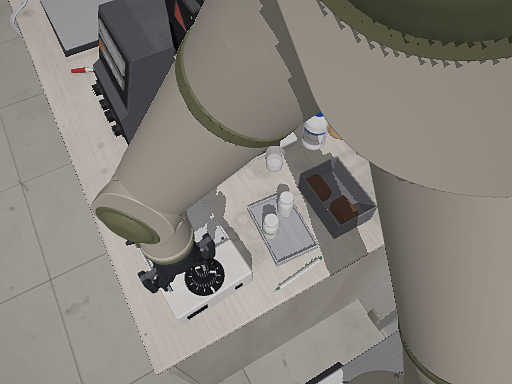

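Two clods lie in the tub (318,186) and (343,208); going for the last.

{"op": "move_arm", "data": {
  "targets": [
    [[-0.0345,0.0015,0,0,0,0,0.065],[-0.0345,0.0015,0,0,0,0,0.065],[-0.0345,0.0015,0,0,0,0,0.065],[-0.0345,0.0015,0,0,0,0,0.065],[-0.0345,0,0.002,0,0,0,0.065],[0,0,0,0,0,-0.1,0.065],[0,0,0,0,0,0,0.065]]
  ]
}}

```text
clock: 14.6
position: [0.5992, 0.2292, 0.3383]
ee_rot: [-0.085, 0.996, -0.0, -0.0]
wrist_force: [0.7, -0.0, -0.5]
finger_gap: 0.762
gripper_force: 0.0
```

{"op": "move_arm", "data": {
  "targets": [
    [[0,0,0.03,0,0,0,0.065],[0,0,0.03,0,0,0,0.065],[0,0,0.03,0,0,0,0.065],[0,0,0.01,0,0,0,0.065],[0,0,0,0,0,0,0.065],[0,0,0,0,0,0,0.02],[0,0,0,0,0,0,0.02],[0,0,0,0,0,0,0.02]]
  ]
}}

```text
clock: 15.4
position: [0.5988, 0.2317, 0.2403]
ee_rot: [-0.086, 0.996, 0.0, 0.001]
wrist_force: [-0.3, -0.1, 6.7]
finger_gap: 0.505
gripper_force: 62.5
```

{"op": "move_arm", "data": {
  "targets": [
    [[0,0,0,0,0,0,0.02],[0,0,0,0,0,0,0.02],[0,0,-0.02,0,0,0,0.02],[0,0,-0.03,0,0,0,0.02],[0,0,-0.03,0,0,0,0.02],[0,0,-0.03,0,0,0,0.02],[0,0,0,0,0,0.1,0.02],[0,0,0,0,0,0,0.02]]
  ]
}}

```text
clock: 16.2
position: [0.5984, 0.2316, 0.3504]
ee_rot: [-0.035, 0.999, 0.0, 0.001]
wrist_force: [-0.9, 0.1, -1.4]
finger_gap: 0.504
gripper_force: 61.8
```

Run:
```python
from h import *
to((.455,.224,.349),(.455,-.232,.349),(.53,-.232,.349),(.53,-.232,.249))
```

```text
t 16.2 p [0.5984 0.2316 0.3504] yaw_y 94.02 zax [ 0.003  0.001 -1.   ] gap 43.0 F [-0.9  0.1 -1.4] q7 [-0.36  0.56 -0.15  1.84  0.12  0.74  1.07]
  to (0.455, 0.224, 0.349) shift [0.1435 0.0025 0.001 ]
  to (0.455, -0.232, 0.349) shift [ 0.032  -0.4549 -0.0005]
  to (0.53, -0.232, 0.349) shift [-0.0748 -0.0053  0.0002]
  to (0.53, -0.232, 0.249) shift [ 0.0003 -0.0001  0.1   ]
```

{"op": "move_arm", "data": {
  "targets": [
    [[0.036,0,0,0,0,0,0.02],[0.036,0,0,0,0,0,0.02],[0.036,0,0,0,0,0,0.02],[0.036,0,0,0,0,0,0.02],[0.0027,-0.038,0,0,0,0,0.02],[0.0027,-0.038,0,0,0,0,0.02],[0.0027,-0.038,0,0,0,0,0.02],[0.0027,-0.038,0,0,0,0,0.02]]
  ]
}}

```text
clock: 17.0
position: [0.4544, 0.0676, 0.3483]
ee_rot: [-0.038, 0.999, -0.0, -0.0]
wrist_force: [0.6, -0.0, -0.3]
finger_gap: 0.502
gripper_force: 61.7
```

{"op": "move_arm", "data": {
  "targets": [
    [[0.0027,-0.038,0,0,0,0,0.02],[0.0027,-0.038,0,0,0,0,0.02],[0.0027,-0.038,0,0,0,0,0.02],[0.0027,-0.038,0,0,0,0,0.02],[0.0027,-0.038,0,0,0,0,0.02],[0.0027,-0.038,0,0,0,0,0.02],[0.0027,-0.038,0,0,0,0,0.02],[0.0027,-0.038,0,0,0,0,0.02]]
  ]
}}

```text
clock: 17.8
position: [0.4549, -0.2374, 0.3483]
ee_rot: [-0.038, 0.999, 0.0, -0.0]
wrist_force: [0.1, -0.0, -0.9]
finger_gap: 0.502
gripper_force: 61.7
```

{"op": "move_arm", "data": {
  "targets": [
    [[-0.0375,-0.0025,0,0,0,0,0.02],[-0.0375,-0.0025,0,0,0,0,0.02],[0,0,0.03,0,0,0,0.02],[0,0,0.03,0,0,0,0.02],[0,0,0.03,0,0,0,0.02],[0,0,0.01,0,0,0,0.02],[0,0,0,0,0,0,0.02]]
  ]
}}

```text
clock: 18.5
position: [0.5301, -0.2352, 0.2471]
ee_rot: [-0.037, 0.999, 0.001, -0.002]
wrist_force: [0.3, 0.5, -0.1]
finger_gap: 0.505
gripper_force: 61.7
```

Run:
```python
from h import *
to((.53,-.232,.249))
```

```text
t 18.5 p [ 0.5301 -0.2352  0.2471] yaw_y 94.23 zax [-0.003  0.001 -1.   ] gap 43.1 F [ 0.3  0.5 -0.1] q7 [ 0.41  0.65 -0.13  2.05  0.17  0.46  1.79]
  to (0.53, -0.232, 0.249) shift [-0.0002  0.0032 -0.0019]
```

{"op": "move_arm", "data": {
  "targets": [
    [[0,0.005,0,0,0,0,0.02],[0,0,0,0,0,0,0.02],[0,0,0,0,0,0,0.06],[0,0,0,0,0,0,0.06],[0,0,0,0,0,0,0.06],[0,0,-0.03,0,0,0,0.06],[0,0,-0.03,0,0,0,0.06],[0,0,-0.04,0,0,0,0.06]]
  ]
}}

```text
clock: 19.3
position: [0.5297, -0.2305, 0.3487]
ee_rot: [-0.036, 0.999, 0.0, -0.001]
wrist_force: [0.3, -0.8, -0.5]
finger_gap: 0.699
gripper_force: 0.0
```

{"op": "move_arm", "data": {
  "targets": [
    [[0.035,0,0,0,0,0,0.065],[0.045,0,0,0,0,0,0.065],[0,0,0,0,0,0,0.065],[0,0,0,0,0,0,0.065]]
  ]
}}

```text
clock: 19.7
position: [0.4496, -0.2367, 0.3491]
ee_rot: [-0.035, 0.999, -0.0, 0.0]
wrist_force: [0.6, -0.5, 0.5]
finger_gap: 0.763
gripper_force: 0.0
```

```bash
cat >> h.py <<'E'
def caps(n,C,x0=.38,x1=.66,y0=-.125,y1=.3,z0=.068,z1=.09):
    k=(C[...,0]>x0)&(C[...,0]<x1)&(C[...,1]>y0)&(C[...,1]<y1)&(C[...,2]>z0)&(C[...,2]<z1)
    kk,l,st,c=cv2.connectedComponentsWithStats(k.astype(np.uint8))
    for i in range(1,kk):
        if st[i,4]>40:
            Q=C[l==i]; (a,b),w,_=cv2.minAreaRect(Q[:,:2].astype(np.float32)); print(n,"cap px",c[i].round(),"xy",round(a,4),round(b,4),np.round(w,3),"z",np.median(Q[:,2]).round(3))
E
python3 - <<'E'
from h import *
for n in("top","scene"):
    im,C=snap(n,6); caps(n,C,y1=.02); clods(im,C,n)
im=load("scene",6)[0]; im2=load("top",6)[0]
cv2.imwrite("pics/c6.png",cv2.resize(np.hstack([im[130:310,120:390],im2[145:325,115:385]]),(800,267)))
to((.44,-.017,.345),(.491,-.0166,.345),(.491,-.0166,.205))
E
```

```text
top cap px [280. 211.] xy 0.5256 -0.08 [0.033 0.03 ] z 0.079
top cap px [252. 225.] xy 0.4914 -0.0173 [0.033 0.033] z 0.079
scene cap px [286. 197.] xy 0.5256 -0.0807 [0.033 0.033] z 0.078
scene cap px [271. 220.] xy 0.492 -0.0162 [0.032 0.031] z 0.078
t 19.8 p [ 0.4512 -0.2364  0.3488] yaw_y 94.15 zax [ 0.001 -0.    -1.   ] gap 65.0 F [-0.  -1.4  0. ] q7 [ 0.5   0.43 -0.17  2.14  0.13  0.59  1.87]
  to (0.44, -0.017, 0.345) shift [-0.0047  0.2196  0.0037]
  to (0.491, -0.0166, 0.345) shift [-0.0509 -0.0033  0.0001]
  to (0.491, -0.0166, 0.205) shift [2.0e-04 1.0e-04 1.4e-01]
```

View pics/c6.png

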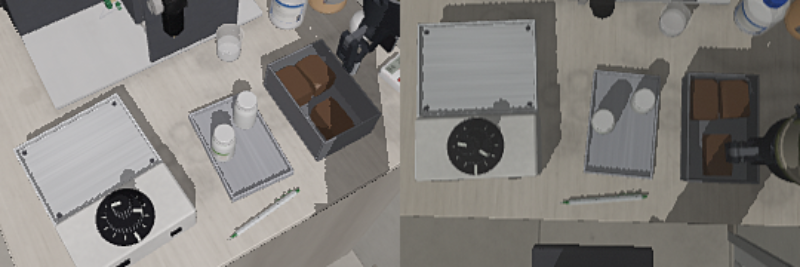

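All three clods are in the tub, the plate is clear, and two bottles stand in the tray (crop 604,122 and 644,100). Now the left bottle.

{"op": "move_arm", "data": {
  "targets": [
    [[-0.001,0.036,0,0,0,0,0.055],[-0.001,0.036,0,0,0,0,0.055],[-0.001,0.036,0,0,0,0,0.055],[-0.001,0.036,0,0,0,0,0.055],[-0.001,0.036,0,0,0,0,0.055],[-0.001,0.036,0,0,0,0,0.055],[-0.025,0,0,0,0,0,0.055],[-0.025,0,0,0,0,0,0.055]]
  ]
}}

```text
clock: 20.6
position: [0.492, -0.0144, 0.3486]
ee_rot: [-0.038, 0.999, 0.0, 0.0]
wrist_force: [-0.2, 0.0, -0.8]
finger_gap: 0.645
gripper_force: 0.0
```

{"op": "move_arm", "data": {
  "targets": [
    [[0,0,0.02,0,0,0,0.055],[0,0,0.02,0,0,0,0.055],[0,0,0,0,0,0,0.055],[0,0,0,0,0,0,0.055]]
  ]
}}

```text
clock: 21.0
position: [0.4912, -0.0163, 0.3083]
ee_rot: [-0.037, 0.999, 0.0, -0.0]
wrist_force: [0.3, 0.5, 0.7]
finger_gap: 0.643
gripper_force: 0.0
```

Run:
```python
from h import *
to((.4915,-.0168,.2))
```

```text
t 21.0 p [ 0.4912 -0.0163  0.3083] yaw_y 94.19 zax [-0.001  0.    -1.   ] gap 54.9 F [0.3 0.5 0.7] q7 [ 0.03  0.48 -0.15  2.21  0.15  0.47  1.4 ]
  to (0.4915, -0.0168, 0.2) shift [-0.0004 -0.0006  0.1083]
```

{"op": "move_arm", "data": {
  "targets": [
    [[0,-0.0005,0.03,0,0,0,0.055],[0,0,0.03,0,0,0,0.055],[0,0,0.03,0,0,0,0.055],[0,0,0.018,0,0,0,0.055],[0,0,0,0,0,0,0.055],[0,0,0,0,0,0,0.055],[0,0,0,0,0,0,0.025],[0,0,0,0,0,0,0.025]]
  ]
}}

```text
clock: 21.8
position: [0.4911, -0.0173, 0.2021]
ee_rot: [-0.036, 0.999, 0.0, 0.001]
wrist_force: [-0.3, 0.5, 4.6]
finger_gap: 0.446
gripper_force: 59.7
```

{"op": "move_arm", "data": {
  "targets": [
    [[0,0,0,0,0,0,0.025],[0,0,0,0,0,0,0.025],[0,0,0,0,0,0,0.025],[0,0,0,0,0,0,0.025]]
  ]
}}

```text
clock: 22.2
position: [0.4911, -0.0174, 0.2021]
ee_rot: [-0.036, 0.999, 0.0, 0.001]
wrist_force: [-0.0, 0.2, 5.8]
finger_gap: 0.444
gripper_force: 59.7
```

Run:
```python
from h import *
to((.4915,-.0168,.36),(.49,.2,.36),(.5865,.229,.36),(.5865,.229,.252))
```

```text
t 22.2 p [ 0.4911 -0.0174  0.2021] yaw_y 94.13 zax [ 0.003  0.    -1.   ] gap 37.9 F [-0.   0.2  5.8] q7 [-0.03  0.67 -0.07  2.27  0.21  0.2   1.35]
  to (0.4915, -0.0168, 0.36) shift [-0.0009  0.0005 -0.1579]
  to (0.49, 0.2, 0.36) shift [-0.0141  0.2163  0.    ]
  to (0.5865, 0.229, 0.36) shift [-0.0983  0.022   0.0003]
  to (0.5865, 0.229, 0.252) shift [0.0003 0.     0.108 ]
```

{"op": "move_arm", "data": {
  "targets": [
    [[0,0,-0.03,0,0,0,0.025],[0,0,-0.04,0,0,0,0.025],[0,0,-0.04,0,0,0,0.025],[0,0,-0.03,0,0,0,0.025],[0,0,-0.018,0,0,0,0.025],[-0.0023,0.036,0,0,0,0,0.025],[-0.0023,0.036,0,0,0,0,0.025],[-0.0023,0.036,0,0,0,0,0.025]]
  ]
}}

```text
clock: 23.0
position: [0.4894, 0.0916, 0.3602]
ee_rot: [-0.035, 0.999, 0.0, 0.001]
wrist_force: [0.5, 1.0, -0.7]
finger_gap: 0.45
gripper_force: 60.4
```

{"op": "move_arm", "data": {
  "targets": [
    [[-0.0023,0.036,0,0,0,0,0.025],[-0.0023,0.036,0,0,0,0,0.025],[-0.0023,0.036,0,0,0,0,0.025],[-0.033,0.0075,0,0,0,0,0.025],[-0.033,0.0075,0,0,0,0,0.025],[-0.033,0.0075,0,0,0,0,0.025],[0,0,0,0,0,0,0.025],[0,0,0,0,0,0,0.025]]
  ]
}}

```text
clock: 23.8
position: [0.5857, 0.2285, 0.3591]
ee_rot: [-0.036, 0.999, 0.0, 0.0]
wrist_force: [-1.4, -0.0, -0.6]
finger_gap: 0.45
gripper_force: 60.5
```

Run:
```python
from h import *
to((.5865,.229,.2545))
```

```text
t 23.8 p [0.5857 0.2285 0.3591] yaw_y 94.12 zax [ 0.  0. -1.] gap 38.4 F [-1.4 -0.  -0.6] q7 [-0.34  0.54 -0.18  1.86  0.13  0.75  1.05]
  to (0.5865, 0.229, 0.2545) shift [-0.0008  0.0005  0.1046]
```

{"op": "move_arm", "data": {
  "targets": [
    [[0,0,0.03,0,0,0,0.025],[0,0,0.03,0,0,0,0.025],[0,0,0.03,0,0,0,0.025],[0,0,0.01,0,0,0,0.025],[0,0,0.004,0,0,0,0.025],[0,0,0,0,0,0,0.025],[0,0,0,0,0,0,0.025]]
  ]
}}

```text
clock: 24.5
position: [0.5862, 0.2288, 0.256]
ee_rot: [-0.036, 0.999, 0.0, 0.001]
wrist_force: [0.4, 0.3, -0.6]
finger_gap: 0.449
gripper_force: 60.5
```

Run:
```python
from h import *
to((.5865,.229,.2531))
```

```text
t 24.5 p [0.5862 0.2288 0.256 ] yaw_y 94.13 zax [ 0.002  0.001 -1.   ] gap 38.4 F [ 0.4  0.3 -0.6] q7 [-0.37  0.67 -0.14  1.93  0.17  0.55  1.01]
  to (0.5865, 0.229, 0.2531) shift [-0.0003  0.0001  0.0029]
```

{"op": "move_arm", "data": {
  "targets": [
    [[0,0,0.002,0,0,0,0.025],[0,0,0,0,0,0,0.025],[0,0,0,0,0,0,0.05],[0,0,0,0,0,0,0.055],[0,0,0,0,0,0,0.055],[0,0,0,0,0,0,0.055],[0,0,-0.03,0,0,0,0.055],[0,0,-0.035,0,0,0,0.055]]
  ]
}}

```text
clock: 25.3
position: [0.5855, 0.2286, 0.3168]
ee_rot: [-0.036, 0.999, -0.001, -0.002]
wrist_force: [0.6, 0.3, 0.8]
finger_gap: 0.643
gripper_force: 0.0
```

{"op": "move_arm", "data": {
  "targets": [
    [[0,0,-0.035,0,0,0,0.055],[0,0,0,0,0,0,0.055],[0.04,0,0,0,0,0,0.055],[0.04,0,0,0,0,0,0.055],[0.03,0,0,0,0,0,0.055],[0,-0.04,0,0,0,0,0.055],[0,-0.04,0,0,0,0,0.055],[0,-0.04,0,0,0,0,0.055]]
  ]
}}

```text
clock: 26.1
position: [0.4844, 0.1002, 0.3522]
ee_rot: [-0.037, 0.999, -0.0, -0.0]
wrist_force: [0.2, -0.5, -0.0]
finger_gap: 0.646
gripper_force: 0.0
```

{"op": "move_arm", "data": {
  "targets": [
    [[0,-0.04,0,0,0,0,0.055],[0,-0.04,0,0,0,0,0.055],[0,-0.04,0,0,0,0,0.055],[0,-0.03,0,0,0,0,0.055],[0,-0.03,0,0,0,0,0.055],[0,0,0,0,0,0,0.055],[0,0,0,0,0,0,0.055]]
  ]
}}

```text
clock: 26.8
position: [0.4976, -0.079, 0.3521]
ee_rot: [-0.035, 0.999, 0.0, -0.0]
wrist_force: [1.0, 0.7, 0.6]
finger_gap: 0.644
gripper_force: 0.0
```

Run:
```python
from h import *
for n in("top","scene"):
    im,C=snap(n,7); caps(n,C,y1=.0); caps(n+" plate",C,x0=.5,y0=.08,z0=.122,z1=.14)
to((.5256,-.0803,.35),(.5256,-.0803,.203))
```

```text
top plate cap px [142. 177.] xy 0.5857 0.2286 [0.033 0.032] z 0.129
scene cap px [286. 198.] xy 0.5258 -0.08 [0.034 0.03 ] z 0.078
scene plate cap px [154. 225.] xy 0.586 0.2283 [0.032 0.033] z 0.129
t 26.9 p [ 0.4978 -0.0776  0.3523] yaw_y 94.2 zax [-0.  0. -1.] gap 55.0 F [-1.3  0.2  0.7] q7 [ 0.18  0.42 -0.19  2.14  0.14  0.59  1.54]
  to (0.5256, -0.0803, 0.35) shift [-0.0275 -0.0047  0.0023]
  to (0.5256, -0.0803, 0.203) shift [-0.00e+00 -1.00e-04  1.47e-01]
```

Bottle 1 stands upright on the plate (top z .129 as expected). Now the second.

{"op": "move_arm", "data": {
  "targets": [
    [[-0.0275,-0.0048,0,0,0,0,0.055],[0,0,0,0,0,0,0.055],[0,0,0.04,0,0,0,0.055],[0,0,0.04,0,0,0,0.055],[0,0,0.03,0,0,0,0.055],[0,0,0.03,0,0,0,0.055],[0,0,0.01,0,0,0,0.055],[0,0,0,0,0,0,0.055]]
  ]
}}

```text
clock: 27.7
position: [0.5252, -0.0802, 0.2014]
ee_rot: [-0.037, 0.999, 0.0, -0.001]
wrist_force: [0.5, 0.1, -0.2]
finger_gap: 0.643
gripper_force: 0.0
```

{"op": "move_arm", "data": {
  "targets": [
    [[0,0,0,0,0,0,0.055],[0,0,0,0,0,0,0.025],[0,0,0,0,0,0,0.025],[0,0,0,0,0,0,0.025],[0,0,0,0,0,0,0.025],[0,0,0,0,0,0,0.025],[0,0,0,0,0,0,0.025]]
  ]
}}

```text
clock: 28.4
position: [0.526, -0.0812, 0.2042]
ee_rot: [-0.036, 0.999, -0.0, 0.001]
wrist_force: [-0.8, 1.0, 5.4]
finger_gap: 0.447
gripper_force: 59.7
```

Run:
```python
from h import *
to((.5256,-.0803,.36),(.48,-.083,.36),(.48,.135,.36),(.592,.149,.36),(.592,.149,.256))
```

```text
t 28.4 p [ 0.526  -0.0812  0.2042] yaw_y 94.13 zax [ 0.003 -0.    -1.   ] gap 38.2 F [-0.8  1.   5.4] q7 [ 0.11  0.69 -0.1   2.18  0.23  0.28  1.46]
  to (0.5256, -0.0803, 0.36) shift [-1.000e-04  9.000e-04 -1.558e-01]
  to (0.48, -0.083, 0.36) shift [ 0.0457  0.0006 -0.0001]
  to (0.48, 0.135, 0.36) shift [-0.0157  0.2174 -0.    ]
  to (0.592, 0.149, 0.36) shift [-0.1127  0.0059  0.0003]
  to (0.592, 0.149, 0.256) shift [0.0003 0.     0.104 ]
```

{"op": "move_arm", "data": {
  "targets": [
    [[0,0,-0.03,0,0,0,0.025],[0,0,-0.04,0,0,0,0.025],[0,0,-0.04,0,0,0,0.025],[0,0,-0.03,0,0,0,0.025],[0,0,-0.016,0,0,0,0.025],[0.023,0,0,0,0,0,0.025],[0.023,0,0,0,0,0,0.025],[-0.0026,0.036,0,0,0,0,0.025]]
  ]
}}

```text
clock: 29.2
position: [0.4766, -0.0526, 0.3596]
ee_rot: [-0.032, 0.999, -0.001, -0.0]
wrist_force: [1.4, 0.8, -1.6]
finger_gap: 0.448
gripper_force: 60.6
```

{"op": "move_arm", "data": {
  "targets": [
    [[-0.0026,0.036,0,0,0,0,0.025],[-0.0026,0.036,0,0,0,0,0.025],[-0.0026,0.036,0,0,0,0,0.025],[-0.0026,0.036,0,0,0,0,0.025],[-0.0026,0.037,0,0,0,0,0.025],[-0.0375,0.002,0,0,0,0,0.025],[-0.0375,0.002,0,0,0,0,0.025],[-0.0375,0.002,0,0,0,0,0.025]]
  ]
}}

```text
clock: 30.0
position: [0.5923, 0.1476, 0.3601]
ee_rot: [-0.037, 0.999, 0.0, 0.001]
wrist_force: [1.0, 0.3, -1.0]
finger_gap: 0.444
gripper_force: 60.7
```

{"op": "move_arm", "data": {
  "targets": [
    [[0,0,0,0,0,0,0.025],[0,0,0.03,0,0,0,0.025],[0,0,0.03,0,0,0,0.025],[0,0,0.02,0,0,0,0.025],[0,0,0.01,0,0,0,0.025],[0,0,0,0,0,0,0.025],[0,0,0,0,0,0,0.025]]
  ]
}}

```text
clock: 30.7
position: [0.5915, 0.1471, 0.2696]
ee_rot: [-0.036, 0.999, 0.0, 0.001]
wrist_force: [-1.0, 0.3, -0.5]
finger_gap: 0.444
gripper_force: 60.7
```

Run:
```python
from h import *
to((.592,.149,.256))
```

```text
t 30.7 p [0.5915 0.1471 0.2696] yaw_y 94.13 zax [ 0.001  0.    -1.   ] gap 37.9 F [-1.   0.3 -0.5] q7 [-0.23  0.64 -0.16  1.97  0.19  0.55  1.12]
  to (0.592, 0.149, 0.256) shift [-0.0006  0.0018  0.0136]
```

Lower, release, rise, then draw back to clear the dial for a look.

{"op": "move_arm", "data": {
  "targets": [
    [[0,0,0.01,0,0,0,0.025],[0,0,0.004,0,0,0,0.025],[0,0,0,0,0,0,0.025],[0,0,0,0,0,0,0.05],[0,0,0,0,0,0,0.055],[0,0,0,0,0,0,0.055],[0,0,0,0,0,0,0.055],[0,0,-0.03,0,0,0,0.055]]
  ]
}}

```text
clock: 31.5
position: [0.5905, 0.1469, 0.2817]
ee_rot: [-0.036, 0.999, -0.001, -0.003]
wrist_force: [1.1, -0.4, -0.4]
finger_gap: 0.641
gripper_force: 0.0
```

{"op": "move_arm", "data": {
  "targets": [
    [[0,0,-0.035,0,0,0,0.055],[0,0,-0.035,0,0,0,0.055],[0.04,0,0,0,0,0,0.055],[0.04,0,0,0,0,0,0.055],[0.02,-0.03,0,0,0,0,0.055],[0,-0.04,0,0,0,0,0.065],[0,-0.04,0,0,0,0,0.065],[0,-0.04,0,0,0,0,0.065]]
  ]
}}

```text
clock: 32.3
position: [0.5023, -0.011, 0.3547]
ee_rot: [-0.037, 0.999, -0.0, 0.0]
wrist_force: [0.8, -0.2, -0.3]
finger_gap: 0.762
gripper_force: 0.0
```

```bash
cat >> h.py <<'E'
A0=np.array([.4446,.179]); YAW=np.radians(4.0)
def crop(n,im):
    u,v=proj(n,(*A0,.1)); u,v=int(u),int(v); return im[v-28:v+28,u-28:u+28],(u-28,v-28)
def blobs(n,im,ctr=A0):
    "bright blobs on dial; angles from long mark as ring (z .1025) and as top knob (z .1355)"
    c,(u0,v0)=crop(n,im); g=cv2.resize(cv2.cvtColor(c,cv2.COLOR_BGR2GRAY),None,fx=6,fy=6,interpolation=cv2.INTER_CUBIC)
    k,l,st,ce=cv2.connectedComponentsWithStats((g>150).astype(np.uint8))
    for i in range(1,k):
        if 60<st[i,4]<1500:
            u,v=u0+(ce[i][0]+.5)/6-.5,v0+(ce[i][1]+.5)/6-.5; o=[]
            for z in(.075,.1025,.1355):
                d=onz(n,u,v,z)[:2]-ctr; a=(np.degrees(np.arctan2(d[1],d[0])-YAW)-180+180)%360-180; o.append((round(np.hypot(*d)*1000,1),round(a,1)))
            print(n,"blob",ce[i].round(),st[i,4],"dial",o[0],"ring",o[1],"top",o[2])
E
python3 - <<'E'
from h import *
for n in("top","scene"):
    im,C=snap(n,8); caps(n+" plate",C,x0=.5,y0=.08,z0=.122,z1=.14); blobs(n,im)
to()
cv2.imwrite("pics/c8.png",cv2.resize(np.hstack([crop(n,load(n,8)[0])[0] for n in("top","scene")]),None,fx=7,fy=7,interpolation=cv2.INTER_CUBIC))
E
```

```text
top plate cap px [179. 176.] xy 0.5911 0.1469 [0.032 0.031] z 0.13
top plate cap px [142. 177.] xy 0.5865 0.2283 [0.034 0.031] z 0.13
top blob [330.   9.] 193 dial (np.float64(83.2), np.float64(138.0)) ring (np.float64(84.1), np.float64(134.7)) top (np.float64(85.6), np.float64(130.9))
top blob [131. 170.] 296 dial (np.float64(21.2), np.float64(-98.9)) ring (np.float64(14.6), np.float64(-99.6)) top (np.float64(6.8), np.float64(-102.3))
top blob [216. 204.] 239 dial (np.float64(15.7), np.float64(45.9)) ring (np.float64(20.2), np.float64(56.1)) top (np.float64(26.1), np.float64(63.3))
top blob [129. 327.] 411 dial (np.float64(59.8), np.float64(-21.6)) ring (np.float64(56.8), np.float64(-15.9)) top (np.float64(54.0), np.float64(-8.2))
top blob [170. 327.] 528 dial (np.float64(56.7), np.float64(-6.6)) ring (np.float64(55.3), np.float64(-0.5)) top (np.float64(54.5), np.float64(7.1))
top blob [ 88. 330.] 381 dial (np.float64(67.5), np.float64(-33.8)) ring (np.float64(63.0), np.float64(-29.1)) top (np.float64(58.2), np.float64(-22.4))
top blob [ 48. 330.] 149 dial (np.float64(76.2), np.floa
[... 455 characters left out ...]
.2)) ring (np.float64(36.9), np.float64(145.4)) top (np.float64(24.8), np.float64(134.2))
scene blob [139. 141.] 394 dial (np.float64(26.5), np.float64(-175.4)) ring (np.float64(16.5), np.float64(-166.1)) top (np.float64(7.1), np.float64(-119.3))
scene blob [228. 167.] 389 dial (np.float64(20.4), np.float64(89.2)) ring (np.float64(20.4), np.float64(61.1)) top (np.float64(25.9), np.float64(34.7))
scene blob [177. 277.] 73 dial (np.float64(29.9), np.float64(-31.1)) ring (np.float64(38.2), np.float64(-26.1)) top (np.float64(48.5), np.float64(-22.5))
t 32.4 p [ 0.5024 -0.0151  0.3544] yaw_y 93.7 zax [-0.    -0.002 -1.   ] gap 65.1 F [-1.3  0.3  0.7] q7 [ 0.07  0.41 -0.21  2.14  0.15  0.6   1.39]
```

View pics/c8.png

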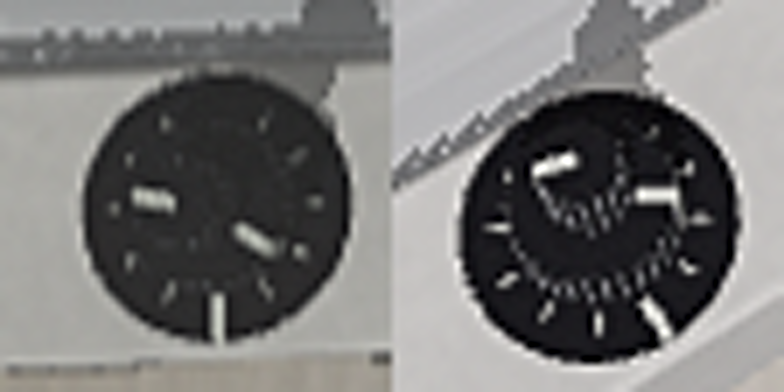

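Both bottles stand upright (top z .130). Ring line reads about +58°, top knob about −109°. I'll refine the axis from the knob's top-face depth.

Run:
```python
from h import *
for t in(6,8):
  for n in("top","scene"):
    C=load(n,t)[1]; D=np.hypot(C[...,0]-.4446,C[...,1]-.179)
    for z0,z1,R_ in((.127,.145,.03),(.095,.11,.04)):
        k=(D<R_)&(C[...,2]>z0)&(C[...,2]<z1); Q=C[k]
        print(n,t,k.sum(),cv2.minEnclosingCircle(Q[:,:2].astype(np.float32)),Q[:,2].mean().round(3))
to((.4446,.0,.36),(.4446,.179,.36),(.4446,.179,.251))
```

```text
top 6 119 ((0.4453473687171936, 0.17858299612998962), 0.013004977256059647) 0.135
top 6 307 ((0.4454600512981415, 0.17905789613723755), 0.02668999694287777) 0.103
scene 6 129 ((0.4460890293121338, 0.17907705903053284), 0.01332679484039545) 0.135
scene 6 299 ((0.44543296098709106, 0.17977473139762878), 0.02671361342072487) 0.102
top 8 119 ((0.444981187582016, 0.1784479171037674), 0.012907355092465878) 0.135
top 8 312 ((0.4453907012939453, 0.1789349466562271), 0.026882048696279526) 0.103
scene 8 129 ((0.4462313950061798, 0.17900273203849792), 0.013322937302291393) 0.135
scene 8 306 ((0.4459523558616638, 0.1791413277387619), 0.02678511291742325) 0.102
t 32.4 p [ 0.5024 -0.0151  0.3544] yaw_y 93.7 zax [-0.    -0.002 -1.   ] gap 65.1 F [-1.3  0.3  0.7] q7 [ 0.07  0.41 -0.21  2.14  0.15  0.6   1.39]
  to (0.4446, 0.0, 0.36) shift [ 0.0567  0.0188 -0.0056]
  to (0.4446, 0.179, 0.36) shift [-0.0116  0.1786 -0.0004]
  to (0.4446, 0.179, 0.251) shift [-1.00e-04  3.00e-04  1.09e-01]
```

{"op": "move_arm", "data": {
  "targets": [
    [[0.022,0,0,0,0,0,0.07],[0.022,0,0,0,0,0,0.07],[0,0.04,0,0,0,0,0.07],[0,0.04,0,0,0,0,0.07],[0,0.04,0,0,0,0,0.07],[0,0.04,0,0,0,0,0.07],[0,0.037,0,0,0,0,0.07],[0,0,0,0,0,0,0.07]]
  ]
}}

```text
clock: 33.2
position: [0.4437, 0.1892, 0.3547]
ee_rot: [-0.04, 0.999, 0.002, 0.001]
wrist_force: [0.2, 0.6, 0.2]
finger_gap: 0.819
gripper_force: 0.0
```

{"op": "move_arm", "data": {
  "targets": [
    [[0,0,0,0,0,0,0.07],[0,0,0,0,0,0,0.07],[0,0,0,0,0,0,0.07]]
  ]
}}

```text
clock: 33.5
position: [0.4445, 0.1825, 0.3545]
ee_rot: [-0.035, 0.999, -0.0, -0.0]
wrist_force: [-0.2, -0.1, 0.2]
finger_gap: 0.82
gripper_force: 0.0
```

Run:
```python
from h import *
to((.4455,.179,.3),(.4455,.179,.252))
```

```text
t 33.5 p [0.4445 0.1825 0.3545] yaw_y 94.03 zax [-0.    -0.001 -1.   ] gap 70.0 F [-0.2 -0.1  0.2] q7 [-0.35  0.39 -0.21  2.19  0.15  0.57  0.97]
  to (0.4455, 0.179, 0.3) shift [-0.0008 -0.0035  0.0545]
  to (0.4455, 0.179, 0.252) shift [-0.     0.     0.048]
```

{"op": "move_arm", "data": {
  "targets": [
    [[-0.0008,-0.0035,0,0,0,0,0.07],[0,0,0.02,0,0,0,0.07],[0,0,0.02,0,0,0,0.07],[0,0,0.02,0,0,0,0.07],[0,0,0,0,0,0,0.07],[0,0,0,0,0,0,0.07],[0,0,0,0,0,0,0.07]]
  ]
}}

```text
clock: 34.2
position: [0.4458, 0.18, 0.2953]
ee_rot: [-0.036, 0.999, 0.0, 0.001]
wrist_force: [1.2, 0.1, 0.3]
finger_gap: 0.817
gripper_force: 0.0
```

Run:
```python
from h import *
to((.4455,.179,.252))
```

```text
t 34.2 p [0.4458 0.18   0.2953] yaw_y 94.1 zax [ 0.001  0.    -1.   ] gap 69.8 F [1.2 0.1 0.3] q7 [-0.38  0.49 -0.17  2.24  0.2   0.42  0.93]
  to (0.4455, 0.179, 0.252) shift [ 0.0004 -0.001   0.0433]
```

{"op": "move_arm", "data": {
  "targets": [
    [[0,-0.001,0.015,0,0,0,0.07],[0,0,0.015,0,0,0,0.07],[0,0,0.012,0,0,0,0.07],[0,0,0,0,0,0,0.07],[0,0,0,0,0,0,0.07],[0,0,0,0,0,0,0.056],[0,0,0,0,0,0,0.056]]
  ]
}}

```text
clock: 34.9
position: [0.4457, 0.1792, 0.2533]
ee_rot: [-0.036, 0.999, 0.0, 0.001]
wrist_force: [0.6, 0.8, -0.1]
finger_gap: 0.653
gripper_force: 0.0
```

{"op": "move_arm", "data": {
  "targets": [
    [[0,0,0,0,0,0,0.045],[0,0,0,0,0,0,0.045],[0,0,0,0,0,0,0.045],[0,0,0,0,0,0,0.045]]
  ]
}}

```text
clock: 35.3
position: [0.4457, 0.1793, 0.2536]
ee_rot: [-0.036, 0.999, 0.0, 0.001]
wrist_force: [-1.2, -0.8, 11.9]
finger_gap: 0.588
gripper_force: 60.0
```

Run:
```python
from h import *
to((.4455,.179,.252))
```

```text
t 35.3 p [0.4457 0.1793 0.2536] yaw_y 94.13 zax [ 0.002  0.001 -1.   ] gap 50.2 F [-1.2 -0.8 11.9] q7 [-0.41  0.57 -0.13  2.27  0.23  0.31  0.9 ]
  to (0.4455, 0.179, 0.252) shift [ 0.0002 -0.0003  0.0016]
```

{"op": "move_arm", "data": {
  "targets": [
    [[0,0,0,0,0,0.1,0.045],[0,0,0,0,0,0.1,0.045],[0,0,0,0,0,0.1,0.045],[0,0,0,0,0,0.1,0.045],[0,0,0,0,0,0.1,0.045]]
  ]
}}

```text
clock: 35.8
position: [0.4457, 0.1794, 0.2536]
ee_rot: [0.214, 0.977, 0.001, 0.001]
wrist_force: [-1.5, 0.6, 11.7]
finger_gap: 0.588
gripper_force: 60.0
```

{"op": "move_arm", "data": {
  "targets": [
    [[0,0,0,0,0,0.1,0.045],[0,0,0,0,0,0.1,0.045],[0,0,0,0,0,0.1,0.045],[0,0,0,0,0,0.1,0.045],[0,0,0,0,0,0.1,0.045],[0,0,0,0,0,0,0.045],[0,0,0,0,0,0,0.045]]
  ]
}}

```text
clock: 36.5
position: [0.4458, 0.1795, 0.2536]
ee_rot: [0.447, 0.894, 0.001, 0.0]
wrist_force: [-2.0, 0.4, 12.8]
finger_gap: 0.591
gripper_force: 60.0
```

Run:
```python
from h import *
to((.4455,.179,.252))
for n in ("top","scene"): im,C=snap(n,9)
cv2.imwrite("pics/c9.png",cv2.resize(np.hstack([crop(n,load(n,9)[0])[0] for n in("top","scene")]),None,fx=7,fy=7,interpolation=cv2.INTER_CUBIC))
```

```text
t 36.5 p [0.4458 0.1795 0.2536] yaw_y 36.84 zax [ 0.002  0.001 -1.   ] gap 50.5 F [-2.   0.4 12.8] q7 [-0.57  0.57  0.09  2.28 -0.17  0.29  0.32]
  to (0.4455, 0.179, 0.252) shift [-0.0002 -0.0005  0.0016]
```

View pics/c9.png

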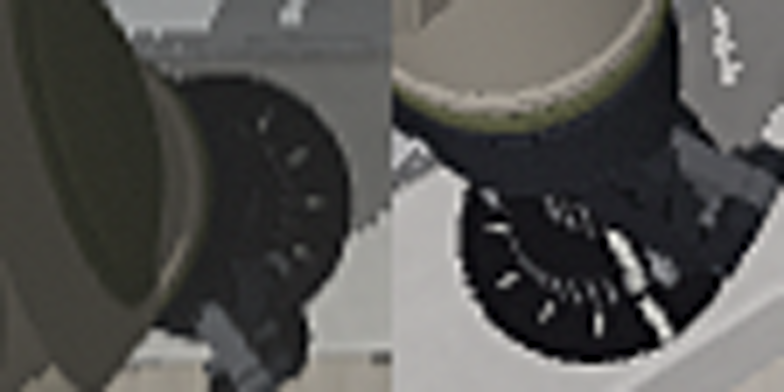

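```bash
sed -i 's/^A0=.*/A0=np.array([.4455,.179]); YAW=np.radians(4.0)/' h.py
python3 - <<'E'
from h import *
im=load("scene",9)[0]; _,(u0,v0)=crop("scene",im)
f=lambda x,y,z:onz("scene",u0+(x-392)/7-.5,v0+y/7-.5,z)[:2]-A0
for x,y,z in((612,232,.1025),(624,255,.1025),(630,268,.1025),(640,305,.075),(655,322,.075),(668,340,.075)):
    d=f(x,y,z); print((x,y),np.hypot(*d)*1000,(np.degrees(np.arctan2(d[1],d[0]))-184+180)%360-180)
E
```

```text
(612, 232) 11.897798462708872 -7.357204828656705
(624, 255) 20.084239989193865 -5.7861866483988535
(630, 268) 24.574738809266613 -5.845090928866114
(640, 305) 27.45174423854254 -8.057915116475755
(655, 322) 34.411240123148076 -4.396445518846122
(668, 340) 41.38031566075639 -2.9130530406324624
```

Run:
```python
import h; from h import *
A1=A0.copy(); im=load("scene",9)[0]; n1=crop("scene",im)[1]; h.A0=np.array([.4446,.179]); u0,v0=h.crop("scene",im)[1]; print(n1,(u0,v0))
def ang(x,y,z):
    d=onz("scene",u0+(x-392)/7-.5,v0+y/7-.5,z)[:2]-A1; return (np.hypot(*d)*1000).round(1),((np.degrees(np.arctan2(d[1],d[0]))-184+180)%360-180).round(1)
for q in((612,232,.1025),(624,255,.1025),(630,268,.1025),(640,305,.075),(655,322,.075),(668,340,.075)): print(q,ang(*q))
```

```text
(174, 244) (175, 244)
(612, 232, 0.1025) (np.float64(13.0), np.float64(1.1))
(624, 255, 0.1025) (np.float64(21.1), np.float64(-0.7))
(630, 268, 0.1025) (np.float64(25.6), np.float64(-1.7))
(640, 305, 0.075) (np.float64(28.4), np.float64(-4.1))
(655, 322, 0.075) (np.float64(35.5), np.float64(-1.4))
(668, 340, 0.075) (np.float64(42.5), np.float64(-0.4))
```

{"op": "move_arm", "data": {
  "targets": [
    [[0,0,0,0,0,0,0.06],[0,0,0,0,0,0,0.07],[0,0,0,0,0,0,0.07],[0,0,0,0,0,0,0.07],[0,0,-0.02,0,0,0,0.07],[0,0,-0.03,0,0,0,0.07],[0,0,-0.03,0,0,0,0.07],[0,0,-0.02,0,0,0,0.07]]
  ]
}}

```text
clock: 37.4
position: [0.4456, 0.179, 0.3541]
ee_rot: [0.448, 0.894, 0.0, 0.0]
wrist_force: [-0.6, 0.3, -0.1]
finger_gap: 0.821
gripper_force: 0.0
```

{"op": "move_arm", "data": {
  "targets": [
    [[-0.032,-0.024,0,0,0,0,0.045],[-0.032,-0.024,0,0,0,0,0.045],[-0.032,-0.024,0,0,0,0,0.045],[-0.032,-0.024,0,0,0,0,0.045],[-0.032,-0.024,0,0,0,0,0.045],[0,0,0,0,0,0,0.045],[0,0,0,0,0,0,0.045],[0,0,0,0,0,0,0.045]]
  ]
}}

```text
clock: 38.2
position: [0.4455, -0.0201, 0.3524]
ee_rot: [0.447, 0.895, 0.0, -0.0]
wrist_force: [-0.1, 0.5, 0.5]
finger_gap: 0.527
gripper_force: 0.0
```

Run:
```python
from h import *
for n in("top","scene"):
    im,C=snap(n,10); blobs(n,im)
to((.4455,.179,.36))
cv2.imwrite("pics/c10.png",cv2.resize(np.hstack([crop(n,load(n,10)[0])[0] for n in("top","scene")]),None,fx=7,fy=7,interpolation=cv2.INTER_CUBIC))
```

```text
top blob [330.   9.] 189 dial (np.float64(82.5), np.float64(137.6)) ring (np.float64(83.5), np.float64(134.3)) top (np.float64(85.0), np.float64(130.4))
top blob [131. 170.] 280 dial (np.float64(21.2), np.float64(-96.6)) ring (np.float64(14.6), np.float64(-96.4)) top (np.float64(6.8), np.float64(-95.4))
top blob [170. 232.] 216 dial (np.float64(22.4), np.float64(-16.8)) ring (np.float64(21.5), np.float64(-1.1)) top (np.float64(22.7), np.float64(17.5))
top blob [273. 324.] 492 dial (np.float64(65.9), np.float64(29.2)) ring (np.float64(67.5), np.float64(33.2)) top (np.float64(69.9), np.float64(37.8))
top blob [127. 327.] 288 dial (np.float64(60.9), np.float64(-22.1)) ring (np.float64(57.8), np.float64(-16.4)) top (np.float64(54.9), np.float64(-8.9))
top blob [206. 327.] 129 dial (np.float64(58.0), np.float64(6.7)) ring (np.float64(57.9), np.float64(12.3)) top (np.float64(58.5), np.float64(19.1))
top blob [176. 331.] 93 dial (np.float64(59.0), np.float64(-4.3)) ring (np.float64(57.8), np.float64(1.5)) top (np.float64(57.1), np.float64(8.8))
top blob [ 48. 330.] 73 dial (np.float64(76.8)
[... 529 characters left out ...]
p (np.float64(24.2), np.float64(131.8))
scene blob [145. 141.] 405 dial (np.float64(25.6), np.float64(-175.2)) ring (np.float64(15.6), np.float64(-165.2)) top (np.float64(6.7), np.float64(-112.4))
scene blob [207. 223.] 612 dial (np.float64(14.3), np.float64(6.6)) ring (np.float64(23.3), np.float64(-0.8)) top (np.float64(34.4), np.float64(-4.4))
scene blob [183. 277.] 75 dial (np.float64(30.8), np.float64(-30.4)) ring (np.float64(39.1), np.float64(-25.7)) top (np.float64(49.4), np.float64(-22.2))
t 38.3 p [ 0.4455 -0.0196  0.3524] yaw_y 36.97 zax [-0.  0. -1.] gap 45.0 F [-0.3 -0.3 -0.3] q7 [-0.2   0.36  0.16  2.28 -0.11  0.51  0.69]
  to (0.4455, 0.179, 0.36) shift [ 0.1587  0.1194 -0.0075]
```

View pics/c10.png

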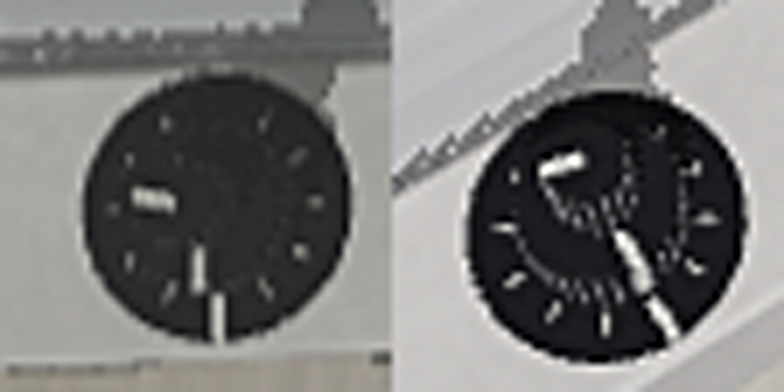

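The ring's white line sits at the long mark (left crop 198,270 vs 218,318; both views read within 1°), and the top knob is undisturbed. Now the top knob.

{"op": "move_arm", "data": {
  "targets": [
    [[0.0317,0.0239,0,0,0,0,0.045],[0.0317,0.0239,0,0,0,0,0.045],[0.0317,0.0239,0,0,0,0,0.045],[0.0317,0.0239,0,0,0,0,0.045],[0.0317,0.0239,0,0,0,0,0.045],[0,0,0,0,0,0,0.045],[0,0,0,0,0,0,0.045],[0,0,0,0,0,0,0.045]]
  ]
}}

```text
clock: 39.1
position: [0.4457, 0.1774, 0.3524]
ee_rot: [0.447, 0.894, -0.0, -0.0]
wrist_force: [-0.1, -0.5, 0.8]
finger_gap: 0.528
gripper_force: 0.0
```

Run:
```python
from h import *
to((.4455,.179,.281))
```

```text
t 39.1 p [0.4457 0.1774 0.3524] yaw_y 36.87 zax [-0.    -0.001 -1.   ] gap 45.1 F [-0.1 -0.5  0.8] q7 [-0.63  0.39  0.17  2.21 -0.12  0.55  0.28]
  to (0.4455, 0.179, 0.281) shift [0.0014 0.0009 0.0714]
```

{"op": "move_arm", "data": {
  "targets": [
    [[0.001,0.001,0.02,0,0,0,0.045],[0,0,0.02,0,0,0,0.045],[0,0,0.02,0,0,0,0.045],[0,0,0.01,0,0,0,0.045],[0,0,0,0,0,0,0.045],[0,0,0,0,0,0,0.03],[0,0,0,0,0,0,0.03],[0,0,0,0,0,0,0.03]]
  ]
}}

```text
clock: 39.9
position: [0.4464, 0.179, 0.2833]
ee_rot: [0.447, 0.894, 0.001, 0.0]
wrist_force: [-0.1, -0.4, 0.2]
finger_gap: 0.351
gripper_force: 0.0
```

{"op": "move_arm", "data": {
  "targets": [
    [[0,0,0,0,0,0,0.015],[0,0,0,0,0,0,0.015],[0,0,0,0,0,0,0.015],[0,0,0,0,0,0,0.015]]
  ]
}}

```text
clock: 40.3
position: [0.4463, 0.179, 0.2834]
ee_rot: [0.447, 0.894, 0.001, 0.0]
wrist_force: [-1.1, -1.3, 8.9]
finger_gap: 0.275
gripper_force: 58.3
```

Run:
```python
from h import *
to((.4455,.179,.281))
```

```text
t 40.3 p [0.4463 0.179  0.2834] yaw_y 36.84 zax [ 0.001  0.001 -1.   ] gap 23.5 F [-1.1 -1.3  8.9] q7 [-0.59  0.51  0.12  2.26 -0.17  0.37  0.32]
  to (0.4455, 0.179, 0.281) shift [ 0.0005 -0.0007  0.0024]
```

{"op": "move_arm", "data": {
  "targets": [
    [[0,0,0,0,0,-0.1,0.015],[0,0,0,0,0,-0.1,0.015],[0,0,0,0,0,-0.1,0.015],[0,0,0,0,0,-0.1,0.015],[0,0,0,0,0,-0.1,0.015],[0,0,0,0,0,-0.1,0.015],[0,0,0,0,0,0,0.015]]
  ]
}}

```text
clock: 41.0
position: [0.4464, 0.1792, 0.2834]
ee_rot: [0.161, 0.987, 0.0, 0.001]
wrist_force: [-1.6, 0.6, 7.1]
finger_gap: 0.275
gripper_force: 58.5
```

{"op": "move_arm", "data": {
  "targets": [
    [[0,0,0,0,0,-0.1,0.015],[0,0,0,0,0,-0.1,0.015],[0,0,0,0,0,-0.1,0.015],[0,0,0,0,0,-0.1,0.015],[0,0,0,0,0,-0.1,0.015],[0,0,0,0,0,-0.1,0.015],[0,0,0,0,0,0,0.015]]
  ]
}}

```text
clock: 41.7
position: [0.4463, 0.1794, 0.2834]
ee_rot: [-0.138, 0.99, 0.0, 0.001]
wrist_force: [-1.8, 0.5, 7.6]
finger_gap: 0.269
gripper_force: 58.7
```

{"op": "move_arm", "data": {
  "targets": [
    [[0,0,0,0,0,-0.1,0.015],[0,0,0,0,0,-0.1,0.015],[0,0,0,0,0,-0.1,0.015],[0,0,0,0,0,-0.1,0.015],[0,0,0,0,0,-0.1,0.015],[0,0,0,0,0,-0.1,0.015],[0,0,0,0,0,0,0.015],[0,0,0,0,0,0,0.015]]
  ]
}}

```text
clock: 42.5
position: [0.4462, 0.1796, 0.2834]
ee_rot: [-0.423, 0.906, 0.0, 0.001]
wrist_force: [-1.6, 1.0, 8.0]
finger_gap: 0.278
gripper_force: 58.9
```

Run:
```python
from h import *
to((.4455,.179,.281))
im,C=snap("scene",11); blobs("scene",im)
cv2.imwrite("pics/c11.png",cv2.resize(np.hstack([crop(n,im)[0] for n in("scene",)]),None,fx=7,fy=7,interpolation=cv2.INTER_CUBIC))
```

```text
t 42.5 p [0.4462 0.1796 0.2834] yaw_y 140.02 zax [ 0.002  0.001 -1.   ] gap 23.8 F [-1.6  1.   8. ] q7 [-0.24  0.53 -0.37  2.24  0.44  0.44  1.48]
  to (0.4455, 0.179, 0.281) shift [0.0009 0.0002 0.0024]
scene blob [188. 172.] 72 dial (np.float64(8.4), np.float64(139.8)) ring (np.float64(4.8), np.float64(44.9)) top (np.float64(15.2), np.float64(3.3))
scene blob [179. 200.] 100 dial (np.float64(2.9), np.float64(-69.2)) ring (np.float64(11.5), np.float64(-23.2)) top (np.float64(23.1), np.float64(-16.9))
scene blob [207. 223.] 582 dial (np.float64(14.2), np.float64(6.7)) ring (np.float64(23.3), np.float64(-0.7)) top (np.float64(34.3), np.float64(-4.4))
scene blob [183. 277.] 70 dial (np.float64(30.7), np.float64(-30.4)) ring (np.float64(39.1), np.float64(-25.7)) top (np.float64(49.3), np.float64(-22.1))
```

View pics/c11.png

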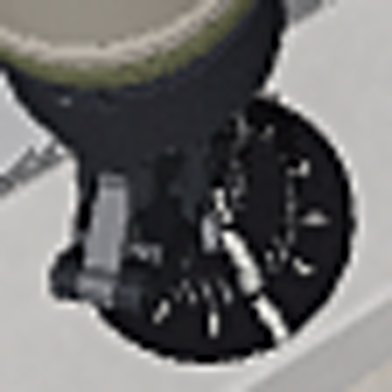

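{"op": "move_arm", "data": {
  "targets": [
    [[0,0,0,0,0,0,0.035],[0,0,0,0,0,0,0.045],[0,0,0,0,0,0,0.045],[0,0,0,0,0,0,0.045],[0,0,-0.02,0,0,0,0.045],[0,0,-0.03,0,0,0,0.045],[0,0,-0.02,0,0,0,0.045],[0,0,0,0,0,0,0.045]]
  ]
}}

```text
clock: 43.35
position: [0.4467, 0.1793, 0.3547]
ee_rot: [-0.422, 0.907, -0.0, 0.002]
wrist_force: [0.2, -0.7, 0.9]
finger_gap: 0.526
gripper_force: 0.0
```

{"op": "move_arm", "data": {
  "targets": [
    [[0.0306,-0.0257,0,0,0,0,0.045],[0.0306,-0.0257,0,0,0,0,0.045],[0.0306,-0.0257,0,0,0,0,0.045],[0.0306,-0.0257,0,0,0,0,0.045],[0.0306,-0.0257,0,0,0,0,0.045],[0,0,0,0,0,0,0.045],[0,0,0,0,0,0,0.045],[0,0,0,0,0,0,0.045]]
  ]
}}

```text
clock: 44.15
position: [0.4463, -0.0199, 0.3522]
ee_rot: [-0.423, 0.906, 0.0, 0.0]
wrist_force: [0.5, 0.5, -0.1]
finger_gap: 0.531
gripper_force: 0.0
```

Run:
```python
from h import *
for n in("top","scene"):
    im,C=snap(n,12); blobs(n,im)
to((.4455,.179,.36))
cv2.imwrite("pics/c12.png",cv2.resize(np.hstack([crop(n,load(n,12)[0])[0] for n in("top","scene")]),None,fx=7,fy=7,interpolation=cv2.INTER_CUBIC))
```

```text
top blob [330.   9.] 186 dial (np.float64(82.5), np.float64(137.5)) ring (np.float64(83.5), np.float64(134.2)) top (np.float64(85.0), np.float64(130.4))
top blob [149. 193.] 287 dial (np.float64(15.9), np.float64(-65.2)) ring (np.float64(10.9), np.float64(-48.5)) top (np.float64(7.9), np.float64(-4.4))
top blob [170. 232.] 212 dial (np.float64(22.4), np.float64(-16.7)) ring (np.float64(21.6), np.float64(-1.1)) top (np.float64(22.7), np.float64(17.5))
top blob [271. 324.] 291 dial (np.float64(65.6), np.float64(28.4)) ring (np.float64(67.1), np.float64(32.4)) top (np.float64(69.5), np.float64(37.1))
top blob [126. 326.] 187 dial (np.float64(60.7), np.float64(-22.5)) ring (np.float64(57.5), np.float64(-16.9)) top (np.float64(54.6), np.float64(-9.3))
top blob [ 89. 328.] 100 dial (np.float64(67.4), np.float64(-33.4)) ring (np.float64(62.9), np.float64(-28.6)) top (np.float64(58.3), np.float64(-21.9))
scene blob [227.   6.] 353 dial (np.float64(74.7), np.float64(137.7)) ring (np.float64(64.1), np.float64(133.2)) top (np.float64(52.1), np.float64(125.4))
scene blob [186.  73.] 78 dial (np.float64(46.8), np.float64(149.7)) ring (np.float64(36.1), np.float64(144.7)) top (np.float64(24.1), np.float64(132.8))
scene blob [179. 164.] 695 dial (np.float64(11.7), np.float64(159.9)) ring (np.float64(2.3), np.float64(117.7)) top (np.float64(10.9), np.float64(-2.3))
scene blob [207. 223.] 594 dial (np.float64(14.3), np.float64(6.6)) ring (np.float64(23.3), np.float64(-0.7)) top (np.float64(34.4), np.float64(-4.4))
scene blob [183. 277.] 71 dial (np.float64(30.7), np.float64(-30.4)) ring (np.float64(39.1), np.float64(-25.7)) top (np.float64(49.3), np.float64(-22.1))
t 44.25 p [ 0.4463 -0.0195  0.3524] yaw_y 140.11 zax [ 0.  0. -1.] gap 44.9 F [ 0.5  0.7 -0.3] q7 [ 0.28  0.39 -0.48  2.25  0.33  0.57  2.  ]
  to (0.4455, 0.179, 0.36) shift [-0.1518  0.1279 -0.0076]
```

View pics/c12.png

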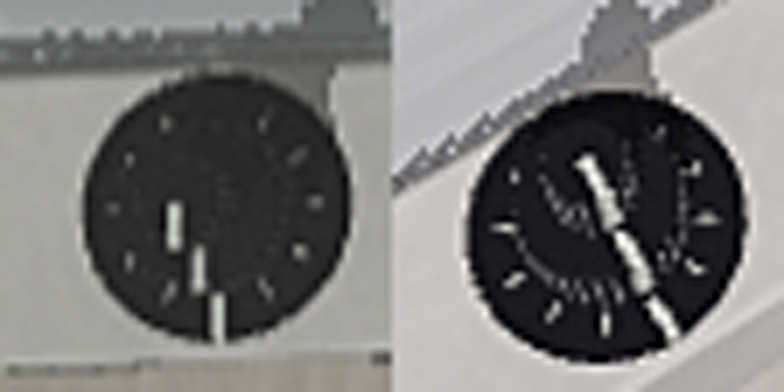

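The three lines are nearly collinear (top-view crop 175,226 / 199,270 / 218,318); I measure the remaining direction errors by fitting each line.

Run:
```python
from h import *
for n,zz,thr in(("top",((150,193,.1355),(170,232,.1025),(187,272,.075)),105),("scene",((179,164,.1355),(207,223,.1025),(232,274,.075)),150)):
  for t in(10,12):
    im=load(n,t)[0]; c,(u0,v0)=crop(n,im); g=cv2.resize(cv2.cvtColor(c,cv2.COLOR_BGR2GRAY),None,fx=6,fy=6,interpolation=cv2.INTER_CUBIC)
    k,l,st,ce=cv2.connectedComponentsWithStats((g>thr).astype(np.uint8),connectivity=4)
    for x,y,z in zz:
        i=np.argmin([np.hypot(*(q-(x,y))) if a>0 else 1e9 for a,q in enumerate(ce)])
        p=np.argwhere(l==i)[:,::-1].astype(np.float32); w=g[l==i].astype(float)-60
        W=np.array([onz(n,u0+(a+.5)/6-.5,v0+(b+.5)/6-.5,z)[:2] for a,b in p]); m=np.average(W,axis=0,weights=w)
        e,v=np.linalg.eigh(np.cov((W-m).T,aweights=w)); d=v[:,1]; d=d if d[0]<0 else -d
        print(n,t,z,len(p),"ctr rel",((m-A0)*1000).round(1),"dir err",((np.degrees(np.arctan2(d[1],d[0]))-184+180)%360-180).round(1),"elong",np.sqrt(e[1]/e[0]).round(1))
```

```text
top 10 0.1355 49872 ctr rel [-15.8  -0.8] dir err 77.7 elong 1.4
top 10 0.1025 383 ctr rel [-21.6  -1. ] dir err -0.9 elong 3.8
top 10 0.075 383 ctr rel [-21.9   5. ] dir err -0.9 elong 3.8
top 12 0.1355 456 ctr rel [-8. -0.] dir err -1.0 elong 3.7
top 12 0.1025 376 ctr rel [-21.6  -1. ] dir err -0.9 elong 3.9
top 12 0.075 376 ctr rel [-21.9   5. ] dir err -0.9 elong 3.9
scene 10 0.1355 405 ctr rel [2.1 6.4] dir err 75.1 elong 3.4
scene 10 0.1025 612 ctr rel [-22.8  -1.3] dir err -4.4 elong 4.9
scene 10 0.075 75 ctr rel [-27.5  13.7] dir err -27.9 elong 2.8
scene 12 0.1355 695 ctr rel [-10.5  -0.4] dir err -5.0 elong 5.9
scene 12 0.1025 594 ctr rel [-22.8  -1.4] dir err -4.5 elong 5.0
scene 12 0.075 71 ctr rel [-27.5  13.6] dir err -28.4 elong 2.8
```

Both lines agree with each other within 0.5° and with the mark within about 2°. Last check, then hand in.

Run:
```python
from h import *
for n in("top","scene"): caps(n+" plate",load(n,12)[1],x0=.5,y0=.08,z0=.122,z1=.14)
im,C=load("scene",12); m=cv2.inRange(cv2.cvtColor(im,cv2.COLOR_BGR2HSV),(3,70,20),(18,255,140))>0
k=m&(C[...,0]>.39)&(C[...,0]<.59)&(C[...,1]<-.14)&(C[...,1]>-.27); print("tub brown",k.sum(),"zmax",np.nanmax(C[k][:,2]))
print(r.state()["clock"]); print(r.close_job())
```

```text
top plate cap px [179. 176.] xy 0.5909 0.1467 [0.032 0.033] z 0.13
top plate cap px [142. 177.] xy 0.5863 0.2283 [0.033 0.031] z 0.13
scene plate cap px [187. 207.] xy 0.5917 0.1469 [0.033 0.033] z 0.129
scene plate cap px [154. 225.] xy 0.5856 0.2286 [0.033 0.032] z 0.129
tub brown 1256 zmax 0.04995785494958038
44.25
the job is handed in; nothing more can be done
None
```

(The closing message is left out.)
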